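# Grease the spindle and hold its snap ring spread at the groove

### The arm

A 6-joint arm with a two-finger parallel gripper is mounted at the origin on the work surface. World frame = base frame: x ahead of the robot, y to its left, z up, the work surface at z = 0. Lengths are in mm, angles in degrees, forces in N, time in s.
With the tool pointing down it reaches from about 350 to 850 mm from the base axis. Payload 8.1 kg.
Tool frame: the origin (TCP) lies between the finger pads; the fingertips stand 22 mm ahead of it and the grasp point (between the pads) lies 3 mm ahead of it; z points along the fingers, y is the direction in which the jaws open and shut (so a half turn about z gives the same grasp; the last joint's range is limited). The gripper opens to 85 mm and grips with 20 to 120 N. Pads are 22 mm wide; open, the fingers measure 114 mm over their backs; the gripper's body (76 mm by 85 mm) begins 54 mm behind the grasp point. The pads swing forward as they close: fully open they stand 13 mm farther back than shut.
Start: joints at [59.507, 7.471, 85.268, -0, 87.261, -4.893], TCP at [259.229, 541.115, 253.292] pointing down, gripper open.
Joint ranges: [-169.43, 169.43], [-51.17, 129.36], [1.28, 143.12], [-76.62, 256.62], [0, 156.53], [-152.29, 152.29]. Speed limits (degrees/s): [136.94, 136.94, 159.86, 180, 180, 180].

### API

Orientations are given as [roll, pitch, yaw] about the fixed x, y, z axes, in that order (R = Rz(yaw) Ry(pitch) Rx(roll)).
In Python, from bench import r gives the robot as it stands.
- The arm moves only by the tool drive_tool, never from a script. Its argument "moves" is a list of rows, each a list of 2 entries, a list of its own where there are three numbers: the shift along the world's x, y, z in mm, then the turn about the world's z in degrees. A call has exactly 8 rows; each row is the pose to reach, as a shift and turn from the pose commanded when the call began; what a row does not reach only later rows make up. A row lasts 1/12 s, in which the tool goes at most 41.7 mm and 7.16 degrees, less where a joint would pass 70% of its speed; a pose out of reach is approached as far as the arm can. A call with a gripper value outside its range is refused whole. "fingers" is the finger opening in mm, from 0 to 85.4, set as the call begins (left out, the last holds). The fingers move at their own pace and stop on an object; "squeeze" is the grip in N (left out, the last holds). Time passes only in rows, so rows that repeat a pose let the fingers close, or fill a call up. It gives the time, the measured TCP pose, the force and the opening at its end, in the units of the state.
- r.sense(): the state, without advancing time (a new reading comes with each control period).
- r.snapshot(name): name is "scene" or "top" or "wrist"; returns a dict with "pixels" (420x560x3 uint8, red, green, blue), "camera_matrix" (3x3 intrinsics, pixels), "k1" (the pictures are not rectified: a ray, as slopes to the right and down, at radius r is drawn at 1 + k1 r^2 times it, then the intrinsics apply), "xyz" and "orientation" of the camera in the world. Camera axes: x right, y down, z forward; pixel columns grow to the right and rows downward; lengths in mm; the calibration is good to about 2 mm. A picture is of the moment at which its call begins. There is no depth.
- r.hand_in(): hands the job in, once; it reports no verdict.
The state is a dict: "time": time; "joint_pos": joint angles; "qd": joint speeds; "joint_efforts": joint torques, N m; "tool_pos": TCP position; "tcp_rot": TCP orientation; "ft_force": force on the tool from outside, world axes, zero at the start; "wrist_torque": the same for the moment, N m; "finger_gap": finger opening in mm.
Only numpy, scipy, OpenCV 4.12 (cv2) and the standard library are available. Lean on these libraries where they do the work, as an engineer would, in place of code of your own. Each camera call takes 0.05 s, during which the arm holds its last target.

### The job

Grease the spindle by pumping the red-padded lever at least three full strokes, all the way down and right back up each time. Then take the snap-ring pliers by their orange handles, squeeze them fully so that the ring on their tips is spread, and slide the ring level down over the upright stub to the black groove just above the brass washer, keeping it spread all the way and not forcing it. Finish while holding: keep the pliers squeezed and still, with the ring spread round the stub at the groove, not leaning on the washer; leave the other things on the bench alone.

Things in the scene. Friction and masses are not known exactly. Their poses are not given: they have to be found in the camera images.
- pump_lever (a joint): Sprung hand lever of the grease pump: 0 rad = up at rest (its arm slopes up 0.30 rad from the pivot towards the unit's -x side), 0.60 = fully down on a rubber stop (slopes down 0.30 rad). Grows as the pad is pushed down; the pad is 140 mm from the pivot and travels about 83 mm. Takes 5 N at the top, 12 N at the bottom; springs back by itself in about half a second.
- pump_pad (a point): Centre of the upper face of the red palm pad at the pump lever's outer end; pad 45 mm along x (x points to the pivot), 34 mm along y, 12 mm thick; z is the face's normal. About 179 mm above the bench at rest, 96 mm fully down. It moves in an arc about the pivot at x = +140, z = -8 mm in this frame, hinge along y.
- spindle_unit: Spindle unit fixed to the bench: grey base plate 200 (x) by 320 (y) by 12 mm; origin under its centre, z up. A green round housing (90 mm across) at x = 50, y = -70 mm carries the upright steel stub. The grey grease pump (60 mm across, 144 mm high) stands at x = 45, y = 105 mm; its red-padded lever reaches 140 mm from there towards -x.
- groove (a point): Middle of the black ring groove round the upright steel stub, on its axis (z), 73 mm above the bench. Groove 6 mm wide, 25 mm across its bottom; its lower edge is the flat top of a brass washer (46 mm across), 3 mm below this point. Above the groove the stub is 30 mm in diameter for 36 mm, then tapers over 5 mm to a 14 mm square end.
- stub_top (a point): Centre of the square top end of the stub, on its axis, 131 mm above the bench, 58 mm above the groove's middle.
- pliers: Loose snap-ring pliers, 225 mm long with the ring, about 0.28 kg, level in the cradle. Origin: pivot axis at the underside; x from handles to ring, z up. Two orange handles (one at +y, one at -y), x = -115 to -30, z = 0 to 16 mm; over their outer faces 56 mm at the grip point at rest (splayed to the rear), 40 mm and parallel when fully squeezed. Squeezing spreads the tips and ring.
- grip_point (a point): Midway between the pliers' handles where they are to be gripped, at mid-height (8 mm above their underside, 38 mm above the bench in the cradle), 62 mm behind the pivot; fixed in the pliers' frame, same axes. The fingers close along the pliers' y. The balance point is about 40 mm ahead of it.
- ring_center (a point): Centre of the dark snap ring, fixed on the pliers' tips, flat in their xy plane, same axes: 147 mm ahead of the grip point, 3.5 mm lower. Ring 3 mm thick, 5 mm broad. Fully spread its bore is 35 mm (2.5 mm clear round the stub); unsqueezed it cannot pass the stub. Jaws lie 4.5 mm or more above its middle, nothing at the tips reaches below it; pivot and handles reach 4.5 mm below its middle.
- squeeze (a joint): How far the pliers are squeezed: 0 rad = handles sprung apart, ring closed; 0.137 rad = handles against their stop, ring fully spread. A return spring resists with about 4 N (start) to 12 N (full) at the handles; a grip of 40 N or more holds them on the stop.
- cradle: Blue cradle fixed to the bench on which the pliers lie; its origin (on the bench) is under theirs within 3 mm, x along them within 0.03 rad. Base plate x = -120 to 40 mm, 70 mm wide, 6 mm thick; two black rests 30 mm high: under the pivot (24 by 30 mm) and across under the handles' rear ends (x = -111 to -97). Between them there is room for fingers beside and below the handles.
- wrench_head: Bystander: chrome flex-head wrench head, 42 mm disc with a yoke, 30 mm high, about 80 mm long.
- test_nut: Bystander: dark tungsten carbide hexagon test nut, 32 mm across flats, 18 mm high.
- grip_sleeve: Bystander: pale blue rubber grip sleeve standing upright, 36 mm across, 85 mm high.
- drive_reducer: Bystander: aluminium square drive reducer, 28 mm block with a 12.7 mm square, 38 mm high.
- screwdriver: Bystander: screwdriver lying at the left of the bench, about 200 mm long.
Not all that is in view belongs to the job. Leave any green or purple look-alike of the pliers alone.

How it is judged (in metres and radians):
On the way, in this order (a step that is already met when the one before it is completed fails the run):
1. first stroke: pump lever pushed fully down (over 0.52 of 0.60 rad) (value of joint pump_lever above 0.52 rad), for 0.05 s.
2. first stroke: pump lever sprung back up (under 0.08 rad) (value of joint pump_lever below 0.08 rad), for 0.05 s.
3. second stroke: pump lever pushed fully down (over 0.52 of 0.60 rad) (value of joint pump_lever above 0.52 rad), for 0.05 s.
4. second stroke: pump lever sprung back up (under 0.08 rad) (value of joint pump_lever below 0.08 rad), for 0.05 s.
5. third stroke: pump lever pushed fully down (over 0.52 of 0.60 rad) (value of joint pump_lever above 0.52 rad), for 0.05 s.
6. third stroke: pump lever sprung back up (under 0.08 rad) (value of joint pump_lever below 0.08 rad), for 0.05 s.
7. pliers squeezed by the fingers so that the ring is spread, and the ring lifted above the end of the stub (value of joint squeeze above 0.115 rad and z of ring_center in the frame of stub_top above 0 m and contact force between the fingers and pliers above 3 N), for 0.2 s.
At the end, for the whole second after the job is handed in: Ring centre within 4.5 mm of the stub's axis and between 3 mm below and 3.5 mm above the groove's middle, pliers level within 0.12 rad, squeezed over 0.115 rad by the fingers, at rest (under 20 mm/s), pressing on the spindle unit with less than 8 N, pump lever back up (under 0.08 rad) (value of joint squeeze above 0.115 rad and value of joint pump_lever below 0.08 rad and horizontal distance between ring_center and groove below 0.0045 m and z of ring_center in the frame of groove between -0.003 and 0.0035 m and angle between the z axis of pliers and the z axis of spindle_unit, either way round below 0.12 rad and contact force between the fingers and pliers above 3 N and contact force between pliers and spindle_unit below 8 N and linear speed of pliers below 0.02 m/s); the arm keeps its last pose, push and grip.
It fails at once if the ring is let close while it is on the stub (horizontal distance between ring_center and groove below 0.012 m and z of ring_center in the frame of groove below 0.036 m and value of joint squeeze below 0.09 rad).
It fails at once if the pliers are pressed hard (over 40 N) against the spindle unit (contact force between pliers and spindle_unit above 40 N).
It fails at once if a bystanding object is moved more than 30 mm (distance of any of wrench_head, test_nut, grip_sleeve, drive_reducer, screwdriver from where it was at the start of the episode above 0.03 m).
It also fails if it takes over 67 s, if anything falls off the work surface, if the arm or the gripper's body presses on something with over 40 N, if the wrist force passes 120 N, or if a joint passes its speed limit or range.

## Working session

There is one attempt and no reset: what is moved stays moved. The work goes in short steps, Python scripts to look and compute and a tool call to move; the robot and the scene stay as the last step left them, time stands still between calls to the robot, and variables do not carry over. Pictures are saved under pics/ and viewed, and the job is handed in when it is done.

Besides the shell and the picture viewer there is one more tool, called after "Request:" as name([rows], argument=value, ...), one row to a line, values as JSON. drive_tool: Moves the arm, as the interface text tells. Its arguments: {"type":"object","properties":{"moves":{"type":"array","items":{"type":"array"}},"fingers":{"type":"number"},"squeeze":{"type":"number"}},"required":["moves"]}

```bash
mkdir -p pics; ls
cat > h.py <<'E'
import numpy as np, cv2
from bench import r
def snap(n,f):
    s=r.snapshot(n); cv2.imwrite('pics/'+f+'.png',s['pixels'][:,:,::-1]); np.save('pics/'+f+'.npy',s,allow_pickle=True); return s
E
python3 - <<'E'
from h import *
for n in ['scene','top','wrist']:
    s=snap(n,n+'0'); print(n,s['camera_matrix'],s['k1'],s['xyz'],s['orientation'])
print(r.sense())
E
```

```text
pics
scene [[415.35957467   0.         281.0107093 ]
 [  0.         415.35957467 204.68428364]
 [  0.           0.           1.        ]] 0.01609209977424638 [1034.61352118  563.42342126  862.11353903] [-1.32850580e+02  1.11828192e-02  1.38850187e+02]
top [[389.20840346   0.         274.30467934]
 [  0.         389.20840346 205.6795496 ]
 [  0.           0.           1.        ]] 0.012094563607448745 [ 367.48053515  -39.05924544 1385.48169203] [-172.57256975    0.26385466  -90.90874471]
wrist [[349.18169917   0.         278.45087607]
 [  0.         349.18169917 205.68895927]
 [  0.           0.           1.        ]] -0.011064256359189376 [183.61944028 576.51937787 373.40471204] [1.61251754e+02 1.26361964e-01 6.44371897e+01]
{'time': 0.15, 'joint_pos': array([ 5.95057093e+01,  7.50384287e+00,  8.53168114e+01, -1.31870954e-04,
        8.72611751e+01, -4.89163528e+00]), 'qd': array([ 0.05653308, -0.06633534, -0.21169066, -0.0297205 , -0.07485905,
       -0.00205834]), 'joint_efforts': array([ 9.56555232e-05, -5.70066226e+01, -5.01155233e+01, -3.14223089e-04,
        9.67897475e-03, -3.02509829e-05]), 'tool_pos': array([259.04007368, 540.75759026, 252.48133162]), 'tcp_rot': array([-1.79918458e+02, -6.84647099e-03,  1.54397346e+02]), 'ft_force': array([ 0.06672152, -0.01562531, -0.47256201]), 'wrist_torque': array([-0.00990644,  0.01252825,  0.03544922]), 'finger_gap': 85.32595033544496}
```

View pics/scene0.png

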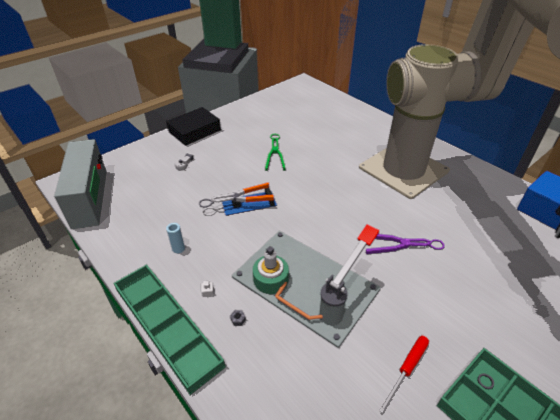

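View pics/top0.png

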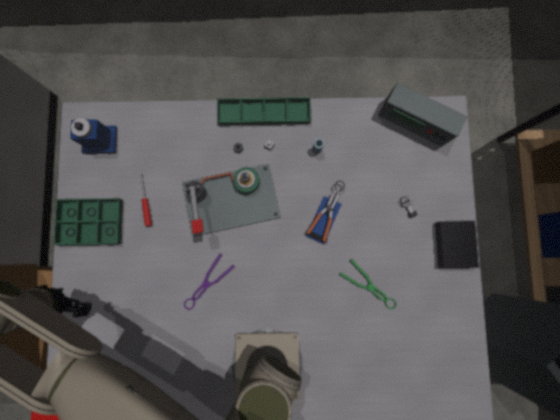

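View pics/wrist0.png

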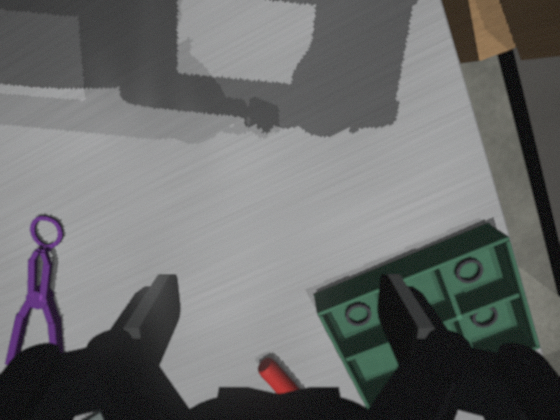

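The orange-handled pliers on the blue cradle are at top (325,213) and scene (240,200). The purple one (208,283) and green one (370,285) are the look-alikes. The red pump pad is at top (197,227) and scene (369,235). The stub is at top (246,180) and scene (270,258). Next I'll enlarge and measure.

```bash
cat >> h.py <<'E'
from scipy.spatial.transform import Rotation as Ro
def load(f): return np.load('pics/'+f+'.npy',allow_pickle=True).item()
def ray(s,uv):
    uv=np.atleast_2d(np.asarray(uv,float)); K=s['camera_matrix']; k=s['k1']
    D=np.array([k,0,0,0,0.])
    x=cv2.undistortPoints(uv[:,None,:],K,D,criteria=(3,50,1e-12))[:,0] if False else cv2.undistortPointsIter(uv[:,None,:],K,D,None,None,(3,50,1e-12))[:,0]
    R=Ro.from_euler('xyz',s['orientation'],degrees=True).as_matrix()
    d=np.c_[x,np.ones(len(x))]@R.T
    return np.array(s['xyz']),d
def plane(s,uv,z):
    o,d=ray(s,uv); return o+d*((z-o[2])/d[:,2])[:,None]
def tri(*pairs):
    A=np.zeros((3,3));b=np.zeros(3);L=[]
    for s,uv in pairs:
        o,d=ray(s,uv); d=d[0]/np.linalg.norm(d[0]); P=np.eye(3)-np.outer(d,d); A+=P;b+=P@o;L.append((o,P))
    x=np.linalg.solve(A,b); return x,[np.linalg.norm(P@(x-o)) for o,P in L]
def proj(s,p):
    R=Ro.from_euler('xyz',s['orientation'],degrees=True).as_matrix()
    c=(np.atleast_2d(p)-s['xyz'])@R; x=c[:,:2]/c[:,2:]; r2=(x**2).sum(1,keepdims=True); x=x*(1+s['k1']*r2)
    K=s['camera_matrix']; return x*[K[0,0],K[1,1]]+K[:2,2]
def crop(s,u0,v0,w,hh,k,f):
    im=s['pixels'][v0:v0+hh,u0:u0+w,::-1]; cv2.imwrite('pics/'+f+'.png',cv2.resize(im,None,fx=k,fy=k,interpolation=cv2.INTER_CUBIC))
E
python3 - <<'E'
from h import *
a=load('top0');b=load('scene0')
crop(a,180,150,170,110,4.7,'c1'); crop(b,190,170,200,150,4,'c2')
for s,n in((a,'top'),(b,'scene')):
    hsv=cv2.cvtColor(s['pixels'],cv2.COLOR_RGB2HSV)
    for nm,lo,hi in(('red',(0,150,80),(5,255,255)),('red2',(172,150,80),(180,255,255)),('or',(6,150,100),(16,255,255)),('blue',(105,120,80),(120,255,255))):
        m=cv2.inRange(hsv,lo,hi); k,l,st,c=cv2.connectedComponentsWithStats(m)
        print(n,nm,[(c[i].round(1).tolist(),st[i].tolist()) for i in range(1,k) if st[i,4]>25 ])
E
```

```text
top red [([146.2, 212.7], [143, 199, 8, 27, 125]), ([196.8, 226.0], [192, 220, 10, 14, 107]), ([42.9, 416.6], [31, 412, 28, 8, 153])]
top red2 []
top or []
top blue [([93.2, 129.0], [89, 121, 8, 17, 73]), ([112.1, 130.7], [108, 127, 7, 12, 41]), ([322.9, 203.5], [318, 198, 10, 14, 51]), ([335.8, 209.3], [333, 203, 7, 15, 41]), ([320.2, 225.5], [313, 215, 14, 20, 147])]
scene red [([368.1, 234.3], [358, 225, 21, 20, 237]), ([414.4, 354.9], [400, 336, 29, 40, 486])]
scene red2 []
scene or [([294.3, 56.6], [291, 29, 7, 48, 121]), ([280.5, 64.1], [272, 42, 17, 41, 301]), ([330.5, 73.8], [325, 62, 11, 22, 70]), ([343.2, 84.4], [337, 77, 10, 15, 58]), ([256.4, 187.3], [244, 183, 25, 10, 107]), ([259.6, 197.7], [246, 194, 27, 7, 124]), ([292.8, 303.4], [276, 282, 46, 37, 154])]
scene blue [([181.6, 4.6], [175, 0, 15, 12, 74]), ([153.4, 10.5], [133, 2, 42, 20, 237]), ([375.5, 61.4], [349, 4, 65, 111, 3343]), ([28.2, 112.3], [0, 85, 59, 59, 1857]), ([467.2, 141.2], [436, 119, 63, 45, 1127]), ([115.5, 135.8], [88, 120, 56, 34, 967]), ([542.8, 199.2], [518, 171, 42, 58, 1573]), ([243.9, 206.4], [223, 200, 47, 15, 373])]
```

View pics/c1.png

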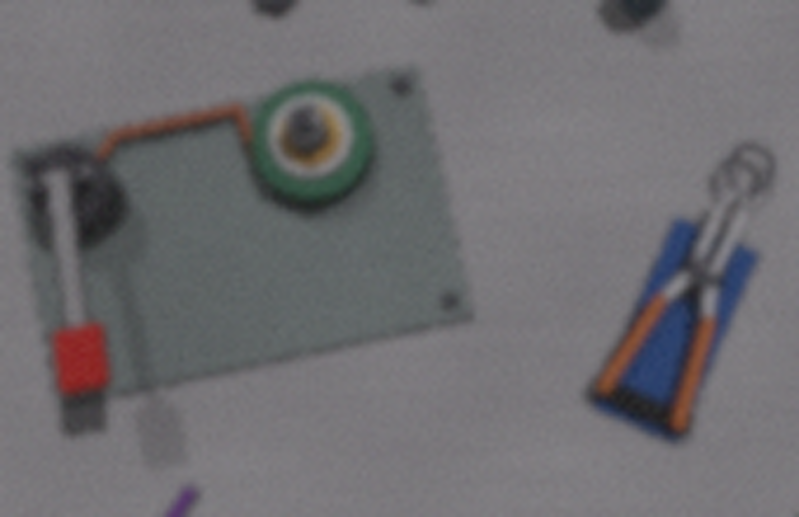

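View pics/c2.png

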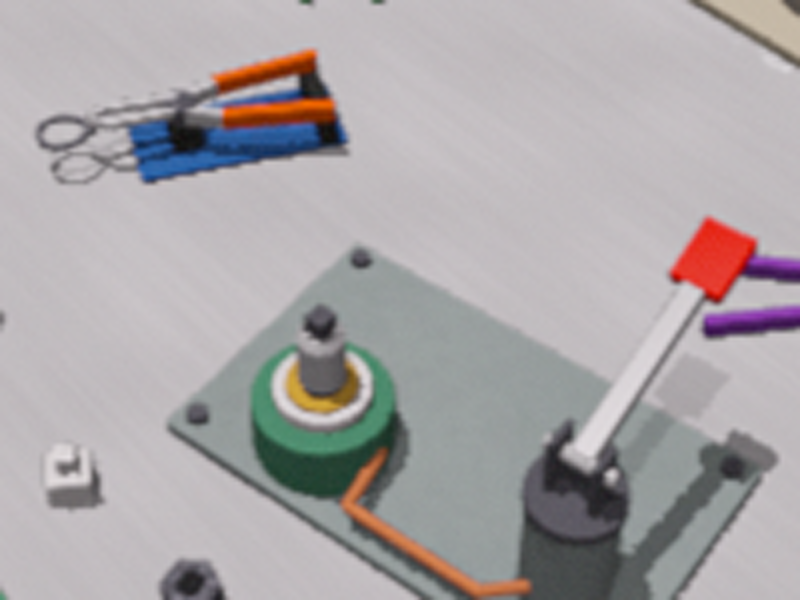

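Run:
```python
from h import *
np.set_printoptions(suppress=True,precision=1)
a=load('top0');b=load('scene0')
T=lambda x,y:(180+(x+.0)/4.7-.4,150+y/4.7-.4); S=lambda x,y:(190+x/4-.4,170+y/4-.4)
print('pad',tri((a,(196.9,226.1)),(b,S(714,258))))
print('pad plane',plane(a,(196.9,226.1),179),plane(b,S(714,258),179))
c=plane(a,[T(415,68),T(475,318),T(14,152)],12);print('corners top',c)
c2=plane(b,[S(360,243),S(168,426)],12);print('corners scene',c2)
print('yaw', np.degrees(np.arctan2(*(c[0]-c[1])[[1,0]])),np.degrees(np.arctan2(*(c2[1]-c2[0])[[1,0]])))
print('y dir',np.degrees(np.arctan2(*(c[2]-c[0])[[1,0]])))
print('stubtop',tri((a,T(307,125)),(b,S(321,316))),plane(a,T(307,125),131),plane(b,S(321,316),131))
# green housing top centre z? 
print('handles top', plane(a,[T(605,388),T(656,300),T(682,428),T(709,320)],46))
print('ring',plane(a,[T(748,172)],34.5),plane(b,[S(62,133),S(78,167)],34.5),plane(b,[S(78,167)],0))
```

```text
pad (array([464.3, 207.4, 174.7]), [np.float64(1.4185549039053804), np.float64(1.4185549039053107)])
pad plane [[464.8 205.4 179. ]] [[466.8 210.6 179. ]]
corners top [[698.4 -14.9  12. ]
 [504.9 -57.5  12. ]
 [637.9 292.2  12. ]]
corners scene [[504.8 -49.2  12. ]
 [701.4  -8.6  12. ]]
yaw 12.411577392353106 11.653894763598656
y dir 101.14301525365433
stubtop (array([631.1,  60.3, 124. ]), [np.float64(0.9371306065794617), np.float64(0.9371306065795982)]) [[630.3  59.1 131. ]] [[634.3  65.8 131. ]]
handles top [[ 448.5 -151.2   46. ]
 [ 512.6 -190.4   46. ]
 [ 418.4 -206.5   46. ]
 [ 497.2 -228.9   46. ]]
ring [[ 609.1 -263.5   34.5]] [[ 610.6 -261.5   34.5]
 [ 622.1 -223.5   34.5]] [[ 604.9 -256.3   -0. ]]
```

Request:
drive_tool([
  [[20, -33, 0], 0],
  [[40, -66, 0], 0],
  [[60, -99, 0], 0],
  [[80, -132, 0], 0],
  [[100, -165, 0], 0],
  [[120, -198, 0], 0],
  [[140, -231, 0], 0],
  [[160, -264, 0], 0],
], fingers=0)

```text
time: 0.82
tool_pos: [419.7, 275.3, 253.1]
tcp_rot: [-180.0, -0.0, 154.4]
ft_force: [1.2, 0.8, -0.5]
finger_gap: 0.5
```

Request:
drive_tool([
  [[20, -30, -5], 0],
  [[38, -55, -15], 0],
  [[45, -69, -28], 0],
  [[45, -69, -37], 0],
  [[45, -69, -37], 0],
  [[45, -69, -37], 0],
  [[45, -69, -37], 0],
  [[45, -69, -37], 0],
])

```text
time: 1.48
tool_pos: [464.1, 209.3, 217.2]
tcp_rot: [179.9, 0.0, 154.5]
ft_force: [0.0, -0.3, -0.0]
finger_gap: -0.1
```

Run:
```python
from h import *
s=snap('scene','s1'); crop(s,300,120,200,150,4,'s1c'); snap('wrist','w1')
q=r.sense();print(q['time'],q['tool_pos'],q['tcp_rot'],q['ft_force'],q['finger_gap'],q['joint_pos'])
```

```text
1.5833 [464.20064584 209.07871949 217.12303868] [1.79946231e+02 4.90445355e-02 1.54487144e+02] [ 0.73034036 -0.38339474  0.93848749] 0.17568184804614537 [ 1.84721272e+01 -5.65973999e+00  1.02331541e+02  4.65996415e-03
  8.32555696e+01 -4.60155837e+01]
```

View pics/s1c.png

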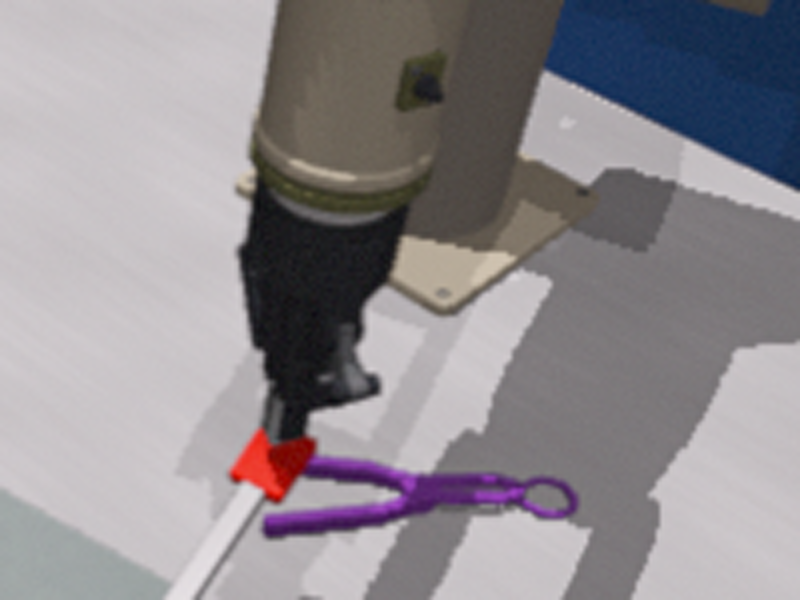

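View pics/w1.png

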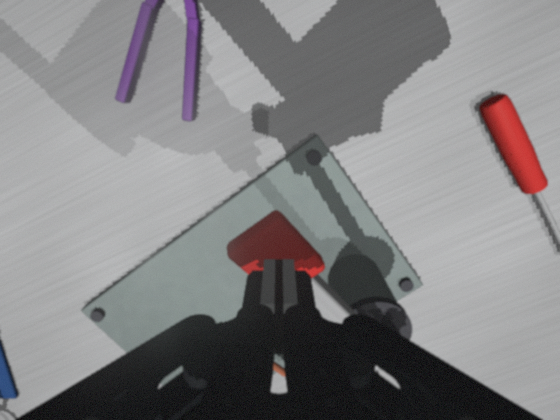

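Request:
drive_tool([
  [[0, 0, -25], 0],
  [[0, 0, -55], 0],
  [[0, 0, -80], 0],
  [[0, 0, -95], 0],
  [[0, 0, -99], 0],
  [[0, 0, -99], 0],
  [[0, 0, -99], 0],
  [[0, 0, -99], 0],
])

```text
time: 2.25
tool_pos: [466.7, 209.6, 121.5]
tcp_rot: [179.7, 0.3, 154.5]
ft_force: [-4.1, -0.3, 20.7]
finger_gap: 0.2
```

Run:
```python
from h import *
s=snap('scene','s2'); crop(s,300,150,200,150,4,'s2c')
q=r.sense();print(q['time'],q['tool_pos'],q['ft_force'])
```

```text
2.3 [466.65744226 209.68727705 121.51892704] [-4.4601853  -0.35610346 20.76227616]
```

View pics/s2c.png

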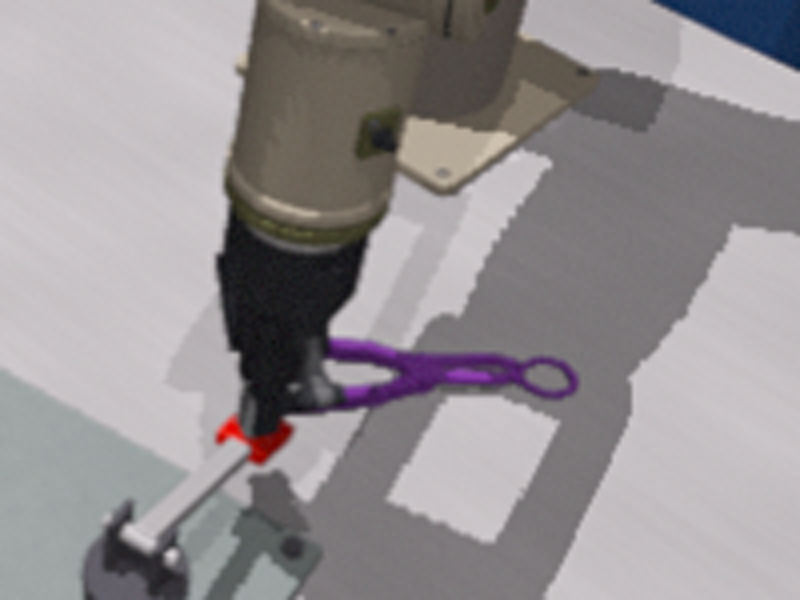

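Request:
drive_tool([
  [[0, 0, 30], 0],
  [[0, 0, 65], 0],
  [[0, 0, 95], 0],
  [[0, 0, 104], 0],
  [[0, 0, 104], 0],
  [[0, 0, 104], 0],
  [[0, 0, 104], 0],
  [[0, 0, 104], 0],
])

```text
time: 2.97
tool_pos: [463.1, 207.9, 219.0]
tcp_rot: [-179.9, -0.1, 154.4]
ft_force: [0.2, 0.4, -0.2]
finger_gap: 0.3
```

Run:
```python
from h import *
s=snap('scene','s3'); crop(s,300,120,200,150,4,'s3c')
q=r.sense();print(q['time'],q['tool_pos'],q['ft_force'])
```

```text
3.0167 [463.19404398 207.8234242  219.20332748] [ 0.05409061 -0.36148295  0.21099944]
```

View pics/s3c.png

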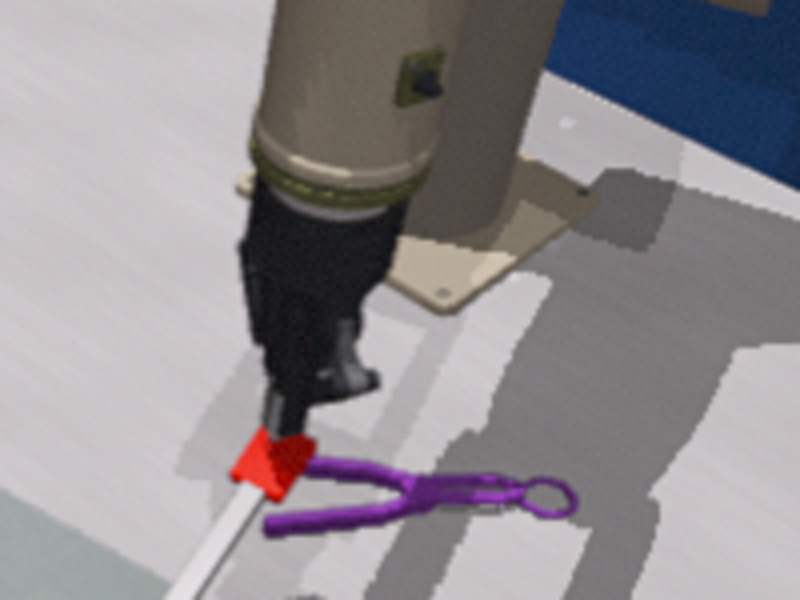

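The first stroke went down with 20.7 N on the stop, and the pad is back at its rest pixels. Strokes two and three are next.

Request:
drive_tool([
  [[0, 0, -25], 0],
  [[0, 0, -55], 0],
  [[0, 0, -82], 0],
  [[0, 0, -98], 0],
  [[0, 0, -104], 0],
  [[0, 0, -105], 0],
  [[0, 0, -105], 0],
  [[0, 0, -105], 0],
])

```text
time: 3.68
tool_pos: [465.6, 208.8, 120.5]
tcp_rot: [179.9, 0.1, 154.4]
ft_force: [-14.6, -4.2, 38.9]
finger_gap: -0.0
```

Request:
drive_tool([
  [[0, 0, 30], 0],
  [[0, 0, 65], 0],
  [[0, 0, 95], 0],
  [[0, 0, 105], 0],
  [[0, 0, 105], 0],
  [[0, 0, 105], 0],
  [[0, 0, 105], 0],
  [[0, 0, 105], 0],
])

```text
time: 4.35
tool_pos: [463.0, 207.7, 218.7]
tcp_rot: [-179.8, -0.2, 154.4]
ft_force: [0.3, 0.5, -1.9]
finger_gap: 0.1
```

Request:
drive_tool([
  [[0, 0, -25], 0],
  [[0, 0, -55], 0],
  [[0, 0, -82], 0],
  [[0, 0, -98], 0],
  [[0, 0, -104], 0],
  [[0, 0, -105], 0],
  [[0, 0, -105], 0],
  [[0, 0, -105], 0],
])

```text
time: 5.02
tool_pos: [465.3, 208.7, 120.3]
tcp_rot: [179.9, 0.1, 154.4]
ft_force: [-16.0, -5.1, 41.9]
finger_gap: 0.1
```

Request:
drive_tool([
  [[0, 0, 30], 0],
  [[0, 0, 65], 0],
  [[0, 0, 95], 0],
  [[0, 0, 105], 0],
  [[0, 0, 105], 0],
  [[0, 0, 105], 0],
  [[0, 0, 105], 0],
  [[0, 0, 105], 0],
])

```text
time: 5.68
tool_pos: [463.0, 207.7, 218.6]
tcp_rot: [-179.8, -0.2, 154.4]
ft_force: [-0.3, 0.3, -0.1]
finger_gap: 0.2
```

Request:
drive_tool([
  [[0, 0, -25], 0],
  [[0, 0, -55], 0],
  [[0, 0, -82], 0],
  [[0, 0, -98], 0],
  [[0, 0, -104], 0],
  [[0, 0, -105], 0],
  [[0, 0, -105], 0],
  [[0, 0, -105], 0],
])

```text
time: 6.35
tool_pos: [465.3, 208.7, 120.3]
tcp_rot: [179.9, 0.1, 154.4]
ft_force: [-16.8, -4.6, 41.4]
finger_gap: 0.0
```

Request:
drive_tool([
  [[0, 0, 30], 0],
  [[0, 0, 65], 0],
  [[0, 0, 95], 0],
  [[0, 0, 110], 0],
  [[0, 0, 110], 0],
  [[0, 0, 110], 0],
  [[0, 0, 110], 0],
  [[0, 0, 110], 0],
])

```text
time: 7.02
tool_pos: [463.0, 207.7, 223.8]
tcp_rot: [-179.8, -0.2, 154.4]
ft_force: [0.4, -1.1, 0.3]
finger_gap: 0.2
```

Request:
drive_tool([
  [[12, -20, 30], 6],
  [[25, -45, 55], 12],
  [[38, -70, 80], 18],
  [[51, -95, 105], 24],
  [[66, -120, 130], 30],
  [[83, -153, 154], 30],
  [[83, -153, 154], 30],
  [[83, -153, 154], 30],
], fingers=85)

```text
time: 7.68
tool_pos: [548.1, 53.4, 380.1]
tcp_rot: [-180.0, 0.0, -175.8]
ft_force: [-0.8, 0.1, -0.3]
finger_gap: 85.1
```

Request:
drive_tool([
  [[0, 0, 0], 0],
  [[0, 0, 0], 0],
  [[0, 0, 0], 0],
  [[0, 0, 0], 0],
  [[0, 0, 0], 0],
  [[0, 0, 0], 0],
  [[0, 0, 0], 0],
  [[0, 0, 0], 0],
])

```text
time: 8.35
tool_pos: [547.2, 55.3, 380.3]
tcp_rot: [-180.0, 0.0, -175.6]
ft_force: [-0.3, 0.4, 0.4]
finger_gap: 85.0
```

Run:
```python
from h import *
s=snap('wrist','w2'); t=snap('top','t2')
q=r.sense();print(q['time'],q['tool_pos'],q['tcp_rot'],s['xyz'],s['orientation'])
crop(t,180,150,170,110,4.7,'t2c')
```

```text
8.45 [547.23041512  55.16529821 380.38115058] [-1.79999165e+02  9.65334003e-03 -1.75598470e+02] [463.76532369  48.57250377 501.38236553] [ 1.61241015e+02 -1.26519671e-02  9.44524493e+01]
```

View pics/w2.png

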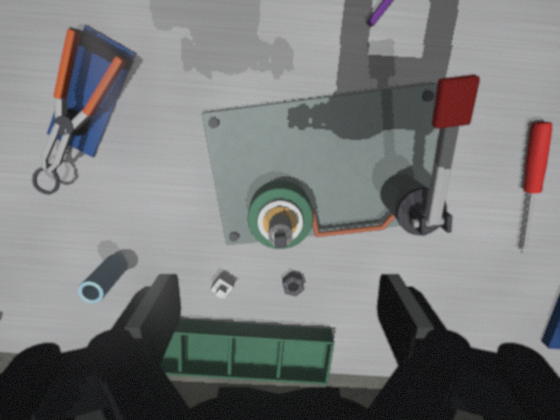

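Run:
```python
from h import *
np.set_printoptions(suppress=True,precision=1)
s=load('w2'); crop(s,230,170,100,90,8,'w2c')
crop(s,20,130,100,75,8,'w2d')
```

```text
(no output)
```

View pics/w2c.png

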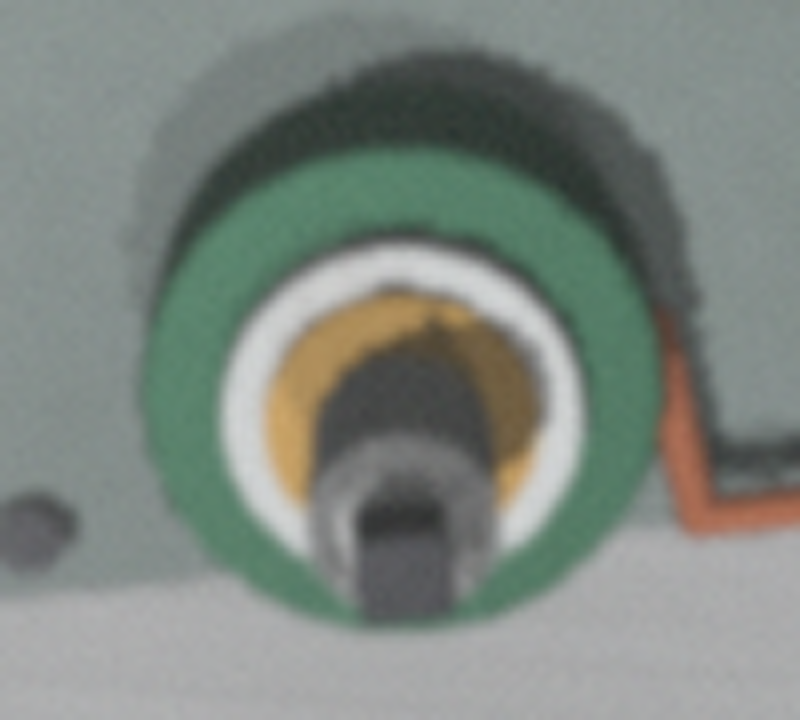

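```bash
cat >> h.py <<'E'
from scipy.optimize import least_squares
def circ(P,r0=None):
    P=P[:,:2]; c=P.mean(0)
    if r0: f=least_squares(lambda p:np.hypot(*(P-p[:2]).T)-r0,c)
    else: f=least_squares(lambda p:np.hypot(*(P-p[:2]).T)-p[2],[*c,20])
    return f.x,np.sqrt((f.fun**2).mean())
E
python3 - <<'E'
from h import *
np.set_printoptions(suppress=True,precision=1)
s=load('w2')
W=lambda L:[(230+(x+.5)/8-.5,170+(y+.5)/8-.5) for x,y in L]
# auto: radial edges of brass & green & white
im=cv2.cvtColor(s['pixels'],cv2.COLOR_RGB2HSV).astype(float); rgb=s['pixels'].astype(np.float32)
c0=np.array(W([(403,400)])[0])
def edge(ch,th,r1,r2,sgn):
    pts=[]
    for t in th:
        rr=np.arange(r1,r2,.1); d=np.array([np.cos(t),np.sin(t)])
        xy=c0+rr[:,None]*d
        v=cv2.remap(cv2.GaussianBlur(ch,(3,3),0),xy[:,0].astype(np.float32)[None],xy[:,1].astype(np.float32)[None],cv2.INTER_LINEAR)[0]
        g=sgn*np.gradient(v); pts.append(xy[np.argmax(g)])
    return np.array(pts)
up=np.radians(np.r_[np.arange(160,380,6)])
b=edge(rgb[:,:,2],np.radians(np.arange(165,270,6)),10,21,1) # brass->white blue rises
for z in (66,70): print('brass',circ(plane(s,b,z)),circ(plane(s,b,z),23))
w=edge(rgb[:,:,0],up,18,28,-1); 
for z in (60,64,70): print('white',z,circ(plane(s,w,z)))
G=edge(rgb[:,:,1]-rgb[:,:,0],np.radians(np.arange(0,360,5)),28,40,-1)
for z in (50,56,60): print('green',z,circ(plane(s,G,z)),circ(plane(s,G,z),45))
print('top',plane(s,W([(408,583),(358,540),(455,540),(360,625),(460,625)]),131))
a=load('top0');T=lambda x,y:(180+(x+.0)/4.7-.4,150+y/4.7-.4)
E
```

```text
brass (array([635.8,  66.6,  26.1]), np.float64(0.4152697159032429)) (array([633.7,  63.9]), np.float64(0.5333662965984161))
brass (array([634.2,  66.5,  25.8]), np.float64(0.4114544973846811)) (array([632.3,  63.9]), np.float64(0.5125693871498415))
white 60 (array([636.1,  63.9,  30.7]), np.float64(0.3537582382048848))
white 64 (array([634.6,  63.8,  30.4]), np.float64(0.35055232636214295))
white 70 (array([632.2,  63.6,  30. ]), np.float64(0.34574345859804306))
green 50 (array([636.2,  64.4,  44.9]), np.float64(1.410916722341233)) (array([636.2,  64.4]), np.float64(1.413233030595472))
green 56 (array([633.9,  64.2,  44.3]), np.float64(1.3921621121026275)) (array([633.9,  64.2]), np.float64(1.548460756405866))
green 60 (array([632.4,  64.1,  43.9]), np.float64(1.3796590386102274)) (array([632.4,  64.1]), np.float64(1.7496356312324626))
top [[633.9  64.4 131. ]
 [627.7  56.6 131. ]
 [626.6  70.6 131. ]
 [641.2  57.9 131. ]
 [640.   72.5 131. ]]
```

View pics/w2d.png

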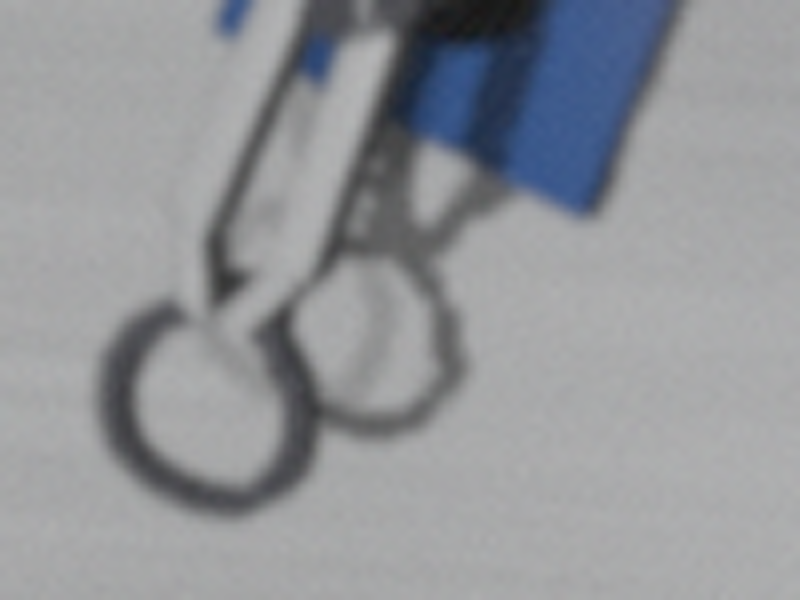

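Request:
drive_tool([
  [[-2, -38, -13], -5],
  [[-4, -76, -26], -10],
  [[-6, -114, -39], -15],
  [[-9, -152, -52], -20],
  [[-11, -190, -65], -25],
  [[-13, -228, -78], -29],
  [[-15, -260, -90], -29],
  [[-17, -280, -96], -29],
])

```text
time: 9.12
tool_pos: [528.9, -228.0, 282.3]
tcp_rot: [-180.0, -0.1, 155.2]
ft_force: [-0.5, 0.4, -0.1]
finger_gap: 84.9
```

Request:
drive_tool([
  [[0, 0, 0], 0],
  [[0, 0, 0], 0],
  [[0, 0, 0], 0],
  [[0, 0, 0], 0],
  [[0, 0, 0], 0],
  [[0, 0, 0], 0],
  [[0, 0, 0], 0],
  [[0, 0, 0], 0],
])

```text
time: 9.78
tool_pos: [530.4, -224.4, 284.5]
tcp_rot: [-180.0, 0.0, 155.5]
ft_force: [0.1, -0.1, 0.6]
finger_gap: 85.1
```

Run:
```python
from h import *
s=snap('wrist','w3')
q=r.sense();print(q['time'],q['tool_pos'],q['tcp_rot'],s['xyz'],s['orientation'])
```

```text
9.8333 [ 530.38380214 -224.52943985  284.48101244] [-1.79998770e+02  1.63660218e-02  1.55437637e+02] [ 454.27441333 -190.12630757  405.57956138] [1.61219942e+02 2.97563078e-02 6.54842935e+01]
```

View pics/w3.png

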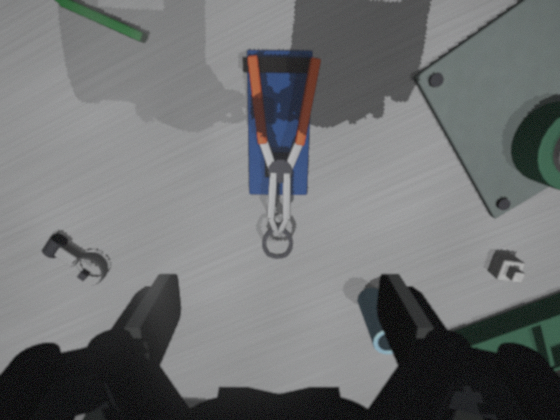

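The orange-handled pliers lie on the blue cradle at wrist (280,150), with the ring at (277,240). The green one only shows at the top left (105,20). I'll confirm that in an enlarged crop and measure.

Run:
```python
from h import *
np.set_printoptions(suppress=True,precision=2)
s=load('w3'); crop(s,225,40,120,225,2.6,'w3c'); crop(s,250,190,60,75,8,'w3d')
hsv=cv2.cvtColor(s['pixels'],cv2.COLOR_RGB2HSV)
m=cv2.inRange(hsv[40:270,220:350],(3,130,70),(18,255,255)); k,l,st,c=cv2.connectedComponentsWithStats(m)
for i in range(1,k):
    if st[i,4]>80:
        ys,xs=np.where(l==i); P=plane(s,np.c_[xs+220,ys+40],46)[:,:2]; vx,vy,x0,y0=cv2.fitLine(P.astype(np.float32),2,0,.01,.01).ravel()
        t=(P-[x0,y0])@[vx,vy]; print('handle',c[i]+[220,40],st[i,4],'yaw',np.degrees(np.arctan2(vy,vx)),'mid',x0,y0,'ends',[ (x0+vx*q,y0+vy*q) for q in(t.min(),t.max())])
```

```text
handle [254.34  75.97] 406 yaw -18.48394 mid 435.31583 -207.30162 ends [(np.float64(417.89210569509504), np.float64(-201.47715443790457)), (np.float64(454.8823095739957), np.float64(-213.84237711103114))]
handle [307.45  99.87] 736 yaw -34.401295 mid 477.35303 -169.48729 ends [(np.float64(445.2182442587267), np.float64(-147.48307559620878)), (np.float64(512.888395570529), np.float64(-193.8200455892208))]
```

View pics/w3c.png

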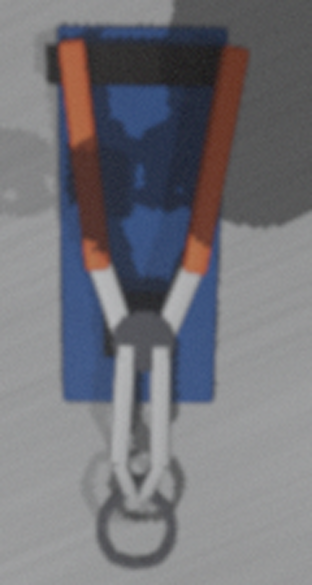

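View pics/w3d.png

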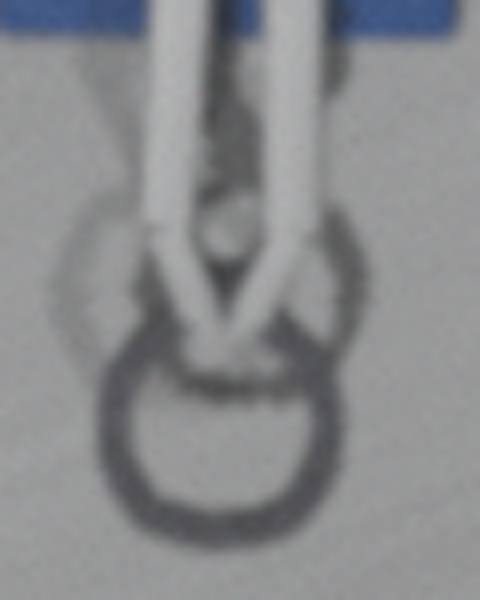

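Run:
```python
from h import *
np.set_printoptions(suppress=True,precision=2)
s=load('w3')
D=lambda L:[(250+(x+.5)/8-.5,190+(y+.5)/8-.5) for x,y in L]
C=lambda L:[(225+(x+.5)/2.6-.5,40+(y+.5)/2.6-.5) for x,y in L]
R=plane(s,D([(98,430),(342,430),(220,550),(130,510),(305,515),(118,365)]),34.5); print('ring',circ(R))
rc=circ(R)[0][:2]
H=plane(s,C([(72,45),(97,268),(235,50),(196,270)]),46)[:,:2]; print(H)
re=(H[0]+H[2])/2; fr=(H[1]+H[3])/2; 
print('rear mid',re,'front mid',fr,'yaw rf',np.degrees(np.arctan2(*(fr-re)[::-1])),'yaw rear-ring',np.degrees(np.arctan2(*(rc-re)[::-1])), 'L',np.linalg.norm(rc-re),np.linalg.norm(rc-fr), 'ring split',np.linalg.norm(H[0]-H[2]))
pv=plane(s,C([(145,343)]),46)[0,:2]; print('pivot?',pv,np.degrees(np.arctan2(*(rc-pv)[::-1])),np.linalg.norm(rc-pv))
y=np.radians(np.degrees(np.arctan2(*(rc-re)[::-1]))); u=np.array([np.cos(y),np.sin(y)]); print('grip',rc-147*u)
hsv=cv2.cvtColor(s['pixels'],cv2.COLOR_RGB2HSV)
m=cv2.inRange(hsv[40:200,220:350],(0,110,40),(20,255,255)); k,l,st,c=cv2.connectedComponentsWithStats(m)
for i in range(1,k):
    if st[i,4]>80:
        ys,xs=np.where(l==i); P=plane(s,np.c_[xs+220,ys+40],46)[:,:2]; vx,vy,x0,y0=cv2.fitLine(P.astype(np.float32),2,0,.01,.01).ravel()
        print(st[i,4],'yaw',np.degrees(np.arctan2(vy,vx)),'mid',x0,y0)
```

```text
ring (array([ 611.29, -263.83,   18.05]), np.float64(0.3175146020403877))
[[ 419.14 -201.58]
 [ 496.45 -228.11]
 [ 445.46 -147.94]
 [ 513.37 -192.9 ]]
rear mid [ 432.3  -174.76] front mid [ 504.91 -210.5 ] yaw rf -26.209868790087835 yaw rear-ring -26.4580884778082 L 199.92785189082014 118.99683554586234 ring split 59.753567973681754
pivot? [ 531.85 -223.38] -26.984718140317536 89.14685532383149
grip [ 479.69 -198.34]
737 yaw -18.62374 mid 451.4141 -212.62973
811 yaw -34.18793 mid 477.10236 -169.38148
```

Request:
drive_tool([
  [[-10, 5, -30], -1],
  [[-20, 10, -65], -2],
  [[-30, 15, -100], -2],
  [[-40, 20, -130], -2],
  [[-50, 26, -160], -2],
  [[-50.5, 26.5, -180], -2],
  [[-50.5, 26.5, -184], -2],
  [[-50.5, 26.5, -184], -2],
], fingers=85)

```text
time: 10.5
tool_pos: [478.7, -197.8, 99.0]
tcp_rot: [180.0, -0.2, 153.4]
ft_force: [-0.1, 0.2, 0.7]
finger_gap: 85.0
```

Request:
drive_tool([
  [[0, 0, -10], 0],
  [[0, 0, -20], 0],
  [[0, 0, -30], 0],
  [[0, 0, -40], 0],
  [[0, 0, -50], 0],
  [[0, 0, -60], 0],
  [[0, 0, -60], 0],
  [[0, 0, -60], 0],
])

```text
time: 11.17
tool_pos: [479.0, -198.0, 39.2]
tcp_rot: [180.0, -0.1, 153.4]
ft_force: [-0.1, 0.5, 0.4]
finger_gap: 85.2
```

Run:
```python
from h import *
s=snap('scene','s4'); crop(s,170,120,200,150,4,'s4c'); snap('wrist','w4')
q=r.sense();print(q['time'],q['tool_pos'],q['tcp_rot'],q['ft_force'])
```

```text
11.2667 [ 480.00399102 -198.52699926   40.58135552] [-1.79999494e+02  2.29043716e-02  1.53401855e+02] [-0.29950927  0.28089171 -0.01148505]
```

View pics/s4c.png

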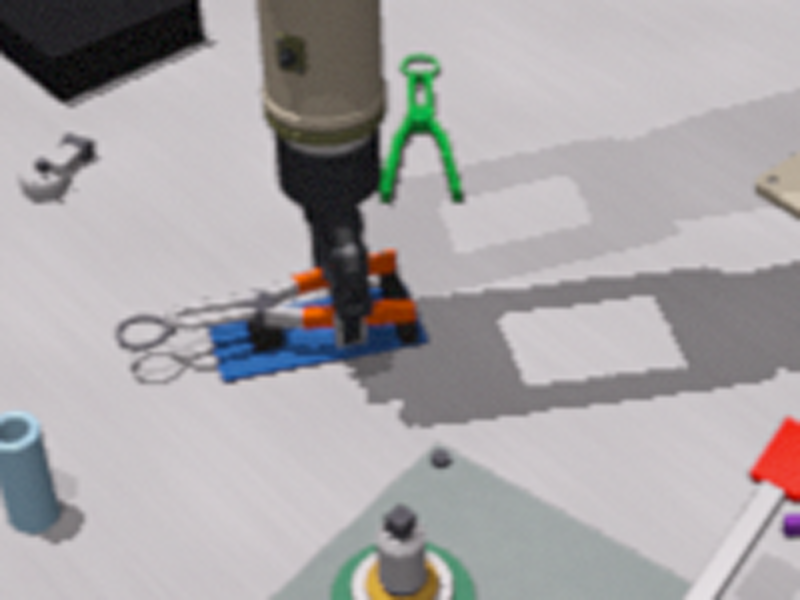

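View pics/w4.png

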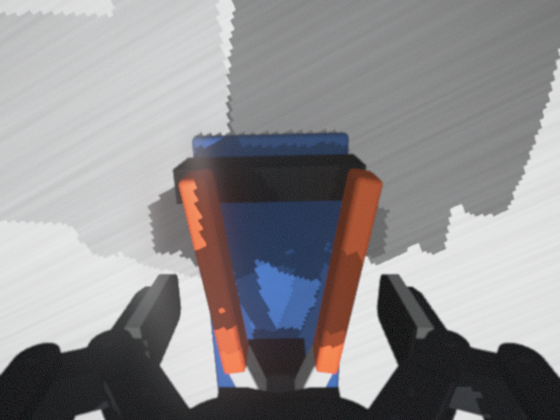

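Request:
drive_tool([
  [[0, 0, 0], 0],
  [[0, 0, 0], 0],
  [[0, 0, 0], 0],
  [[0, 0, 0], 0],
  [[0, 0, 0], 0],
  [[0, 0, 0], 0],
  [[0, 0, 0], 0],
  [[0, 0, 0], 0],
], fingers=20, squeeze=90)

```text
time: 11.93
tool_pos: [480.8, -198.5, 43.1]
tcp_rot: [180.0, 0.1, 153.4]
ft_force: [-8.7, 6.6, 22.2]
finger_gap: 35.5
```

Request:
drive_tool([
  [[0, 0, 0], 0],
  [[0, 0, 0], 0],
  [[0, 0, 0], 0],
  [[0, 0, 0], 0],
  [[0, 0, 0], 0],
  [[0, 0, 0], 0],
  [[0, 0, 0], 0],
  [[0, 0, 0], 0],
])

```text
time: 12.6
tool_pos: [480.9, -198.5, 43.1]
tcp_rot: [180.0, 0.1, 153.4]
ft_force: [-9.3, 5.8, 22.6]
finger_gap: 35.2
```

Run:
```python
from h import *
s=snap('scene','s5'); crop(s,170,120,200,150,4,'s5c'); snap('wrist','w5')
q=r.sense();print(q['time'],q['tool_pos'],q['tcp_rot'],q['ft_force'],q['finger_gap'])
```

```text
12.7 [ 480.86264672 -198.52197276   43.12892889] [1.79965923e+02 1.08897482e-01 1.53392715e+02] [-8.76190104  6.84598383 21.8148456 ] 35.45790225333949
```

View pics/s5c.png

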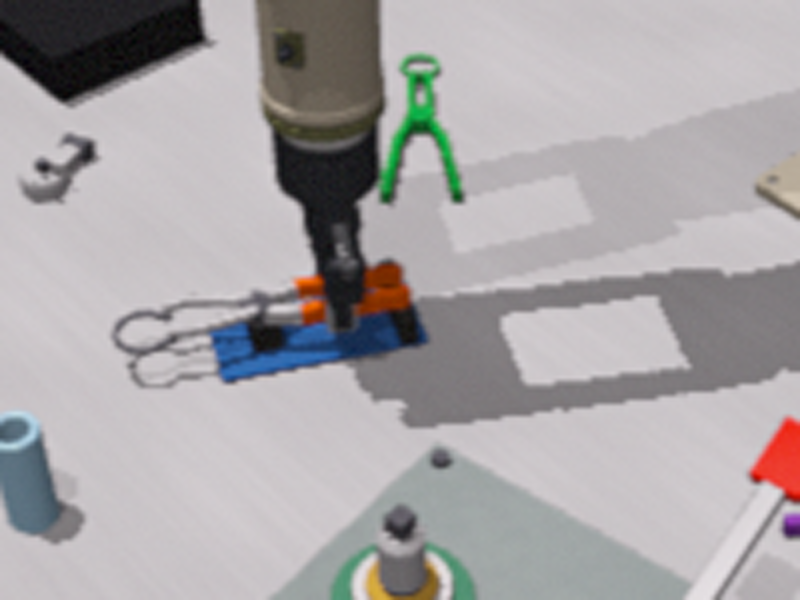

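View pics/w5.png

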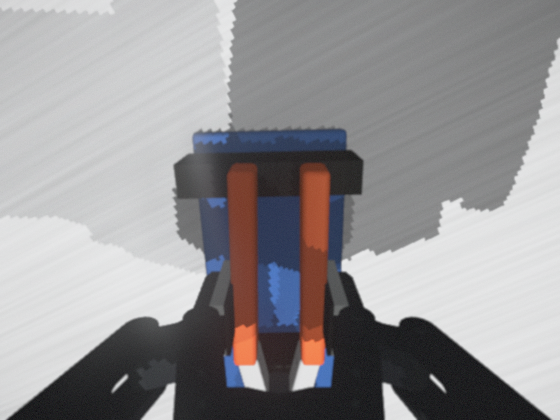

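Request:
drive_tool([
  [[0, 0, 3], 0],
  [[0, 0, 10], 0],
  [[0, 0, 20], 0],
  [[0, 0, 35], 0],
  [[0, 0, 55], 0],
  [[0, 0, 75], 0],
  [[0, 0, 95], 0],
  [[0, 0, 115], 0],
])

```text
time: 13.37
tool_pos: [479.4, -198.3, 156.6]
tcp_rot: [-180.0, -0.0, 153.4]
ft_force: [0.1, -0.8, -3.0]
finger_gap: 35.0
```

Request:
drive_tool([
  [[0, 0, 15], 0],
  [[0, 0, 28], 0],
  [[0, 0, 35], 0],
  [[0, 0, 35], 0],
  [[0, 0, 35], 0],
  [[0, 0, 35], 0],
  [[0, 0, 35], 0],
  [[0, 0, 35], 0],
])

```text
time: 14.03
tool_pos: [479.1, -198.1, 189.1]
tcp_rot: [180.0, -0.1, 153.4]
ft_force: [0.4, 0.3, -3.3]
finger_gap: 35.5
```

Run:
```python
from h import *
s=snap('scene','s6'); crop(s,150,70,200,150,4,'s6c'); t=snap('top','t6'); crop(t,290,150,100,110,5,'t6c'); snap('wrist','w6')
q=r.sense();print(q['time'],q['tool_pos'],q['tcp_rot'],q['ft_force'],q['finger_gap'])
```

```text
14.1833 [ 479.49399107 -198.25378262  189.71361727] [ 1.79999024e+02 -5.48305808e-02  1.53401428e+02] [ 0.24080466  0.01311556 -2.18327157] 35.35654881227249
```

View pics/s6c.png

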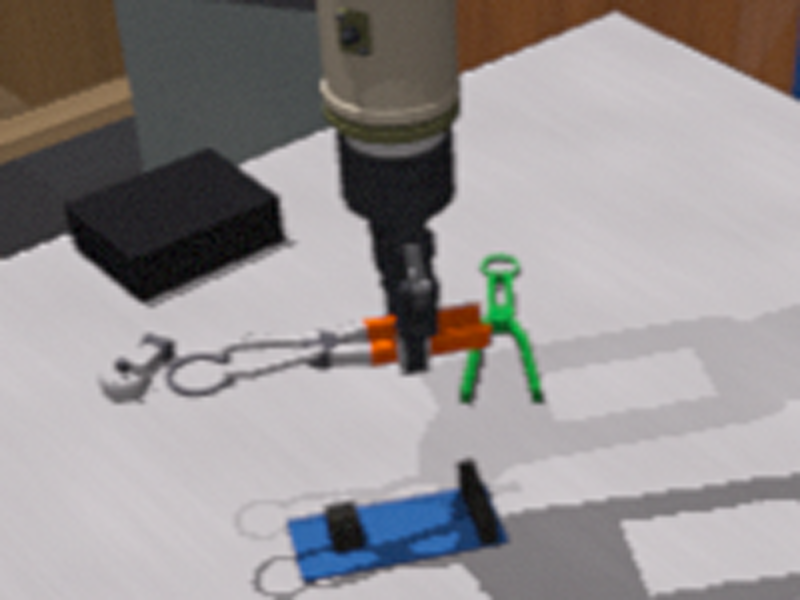

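View pics/t6c.png

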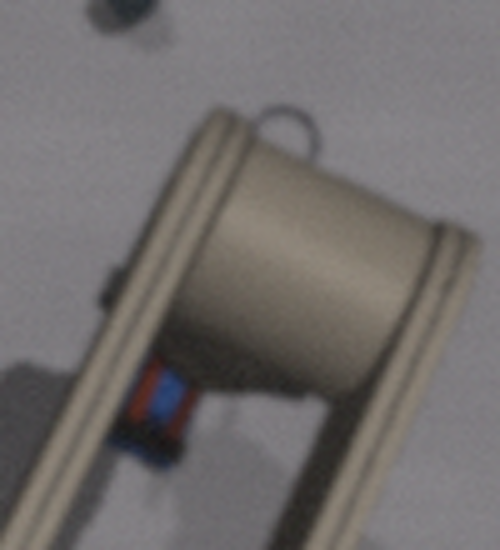

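View pics/w6.png

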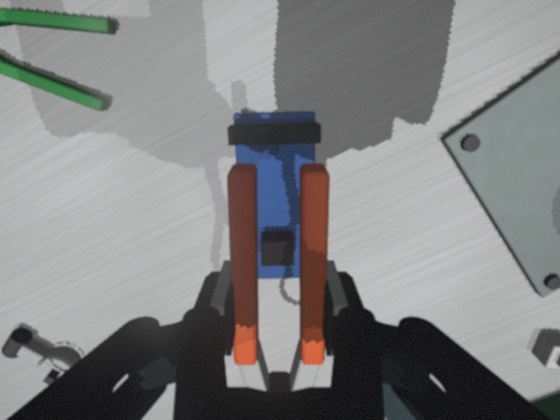

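Request:
drive_tool([
  [[0, 5, 0], 1],
  [[0, 18, 0], 2],
  [[1, 36, 0], 4],
  [[2, 56, 0], 6],
  [[3, 76, 0], 9],
  [[4, 96, 0], 12],
  [[4, 116, 0], 15],
  [[5, 136, 0], 18],
])

```text
time: 14.85
tool_pos: [484.3, -60.4, 190.3]
tcp_rot: [180.0, -0.0, 171.6]
ft_force: [0.2, 0.1, -2.1]
finger_gap: 35.3
```

Request:
drive_tool([
  [[1, 20, 0], 3],
  [[1, 40, 0], 6],
  [[2, 60, 0], 9],
  [[3, 80, 0], 11],
  [[3, 98, 0], 12],
  [[3.5, 110, 0], 13],
  [[3.5, 115, 0], 13],
  [[3.5, 115, 0], 13],
])

```text
time: 15.52
tool_pos: [488.0, 53.8, 190.3]
tcp_rot: [180.0, 0.0, -175.5]
ft_force: [0.4, 0.5, -2.6]
finger_gap: 35.1
```

Request:
drive_tool([
  [[0, 0, 0], 0],
  [[0, 0, 0], 0],
  [[0, 0, 0], 0],
  [[0, 0, 0], 0],
  [[0, 0, 0], 0],
  [[0, 0, 0], 0],
  [[0, 0, 0], 0],
  [[0, 0, 0], 0],
])

```text
time: 16.18
tool_pos: [488.3, 52.5, 190.3]
tcp_rot: [-180.0, 0.0, -175.6]
ft_force: [0.4, -0.8, -2.3]
finger_gap: 35.3
```

Run:
```python
from h import *
s=snap('scene','s7'); crop(s,220,190,100,80,8,'s7c'); t=snap('top','t7'); crop(t,180,130,150,110,5,'t7c'); w=snap('wrist','w7')
q=r.sense();print(q['time'],q['tool_pos'],q['tcp_rot'],q['ft_force'],q['finger_gap'])
crop(load('s6'),170,140,100,50,8,'s6r')
```

```text
16.3333 [488.23042426  52.62641683 190.29445168] [ 1.79998158e+02  1.05736228e-03 -1.75599269e+02] [-0.76253715  0.26775421 -3.1159188 ] 35.32765207182947
```

View pics/s7c.png

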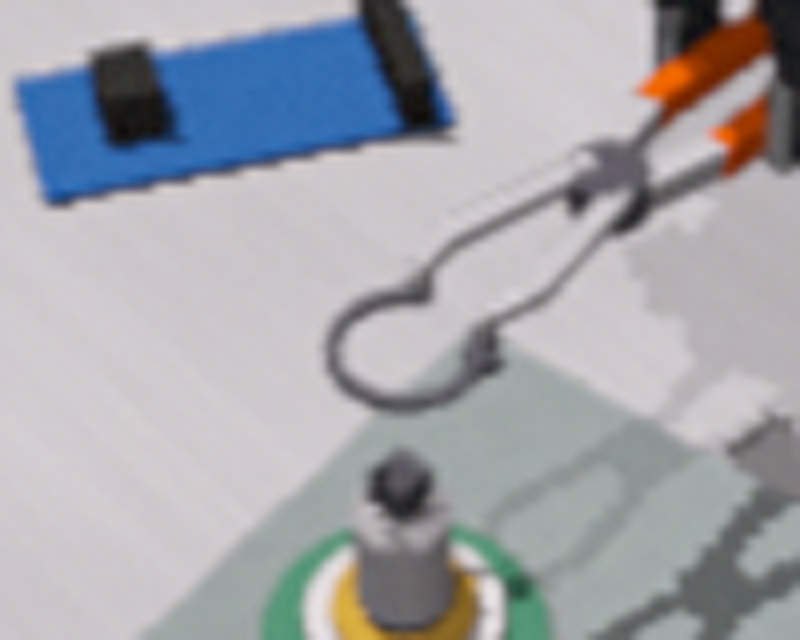

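View pics/t7c.png

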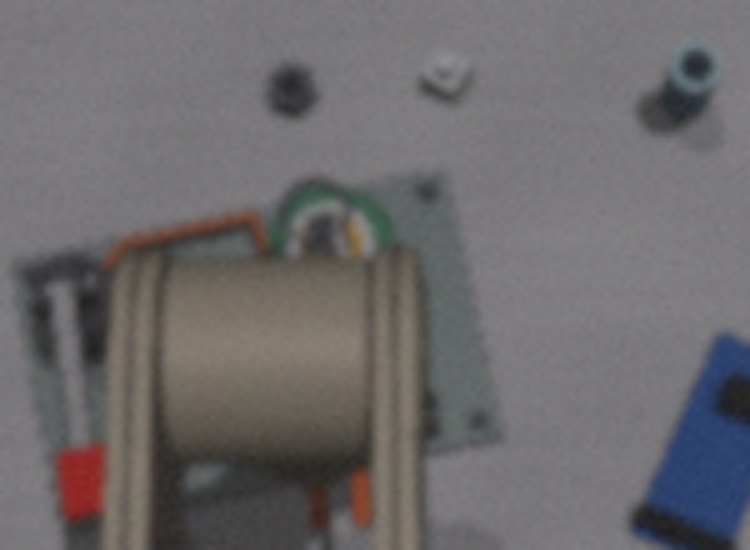

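View pics/w7.png

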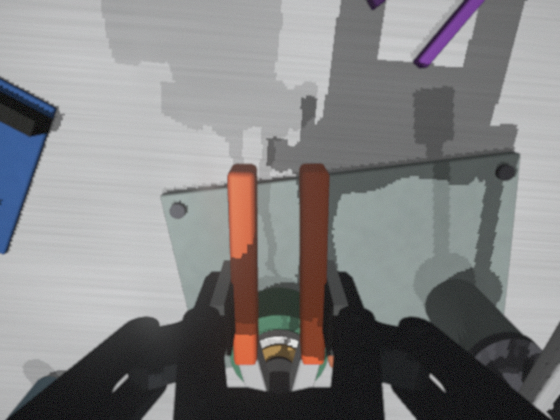

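View pics/s6r.png

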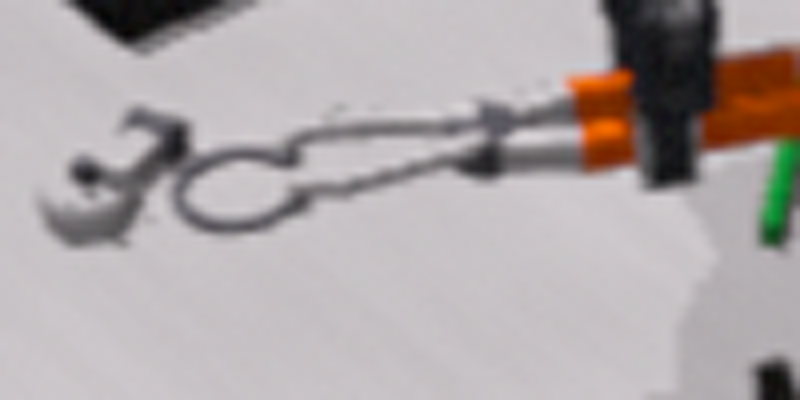

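Run:
```python
from h import *
np.set_printoptions(suppress=True,precision=2)
s=load('s7')
C=lambda L:[(220+(x+.5)/8-.5,190+(y+.5)/8-.5) for x,y in L]
inv=lambda uv:((np.array(uv)-[220,190]+.5)*8-.5)
P=[(327,350),(403,411),(355,305),(395,287),(343,388),(465,389),(370,404)]
I=[(341,350),(403,399),(365,312),(395,299),(355,382),(460,380),(375,393)]
for z in(178,181.7,185): print(z,circ(plane(s,C(P),z)),circ(plane(s,C(P),z),22.5),circ(plane(s,C(I),z)))
print('axis proj',inv(proj(s,[[634,64.2,z] for z in (70,79,100,115,131)])))
crop(s,250,235,40,45,16,'s7d')
```

```text
178 (array([629.05,  63.29,  23.36]), np.float64(0.6068025483403923)) (array([629.83,  63.08]), np.float64(0.9123393130723579)) (array([629.05,  63.5 ,  19.27]), np.float64(0.2734731764853038))
181.7 (array([631.25,  65.99,  23.23]), np.float64(0.6035206816607437)) (array([631.91,  65.82]), np.float64(0.8371742045792856)) (array([631.24,  66.2 ,  19.17]), np.float64(0.27199410803354646))
185 (array([633.2 ,  68.41,  23.12]), np.float64(0.6005936113788832)) (array([633.77,  68.25]), np.float64(0.7753285342565442)) (array([633.2 ,  68.61,  19.08]), np.float64(0.2706749388738921))
axis proj [[403.53 601.95]
 [402.99 582.98]
 [401.7  537.8 ]
 [400.75 504.72]
 [399.72 468.67]]
```

View pics/s7d.png

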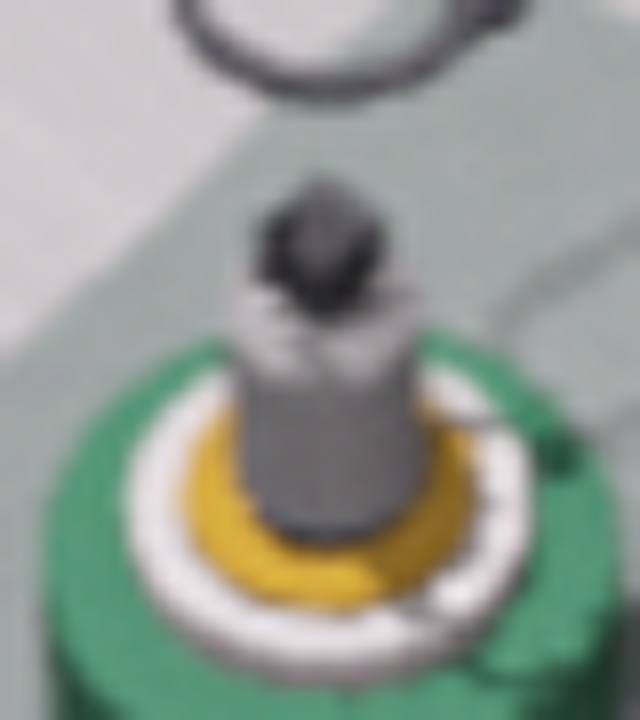

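Request:
drive_tool([
  [[0, 0, -8], 0],
  [[0, 0, -18], 0],
  [[0, 0, -29], 0],
  [[0, 0, -40], 0],
  [[0, 0, -50], 0],
  [[0, 0, -57], 0],
  [[0, 0, -60], 0],
  [[0, 0, -60], 0],
])

```text
time: 17.0
tool_pos: [487.5, 52.6, 129.0]
tcp_rot: [180.0, -0.1, -175.6]
ft_force: [0.4, -0.1, -2.4]
finger_gap: 35.1
```

Request:
drive_tool([
  [[0, 0, 0], 0],
  [[0, 0, 0], 0],
  [[0, 0, 0], 0],
  [[0, 0, 0], 0],
  [[0, 0, 0], 0],
  [[0, 0, 0], 0],
  [[0, 0, 0], 0],
  [[0, 0, 0], 0],
])

```text
time: 17.67
tool_pos: [488.3, 52.6, 130.4]
tcp_rot: [-180.0, 0.0, -175.6]
ft_force: [-0.4, -0.1, -3.0]
finger_gap: 35.1
```

Run:
```python
from h import *
s=snap('scene','s8'); crop(s,245,225,48,54,11,'s8c'); t=snap('top','t8'); crop(t,220,150,60,50,12,'t8c')
q=r.sense();print(q['time'],q['tool_pos'],q['tcp_rot'],q['ft_force'],q['finger_gap'])
```

```text
17.7667 [488.21844619  52.62950016 130.29344635] [ 1.79999060e+02  2.24284635e-04 -1.75597091e+02] [-0.49639302  0.56755488 -3.13692139] 35.31009428357882
```

View pics/s8c.png

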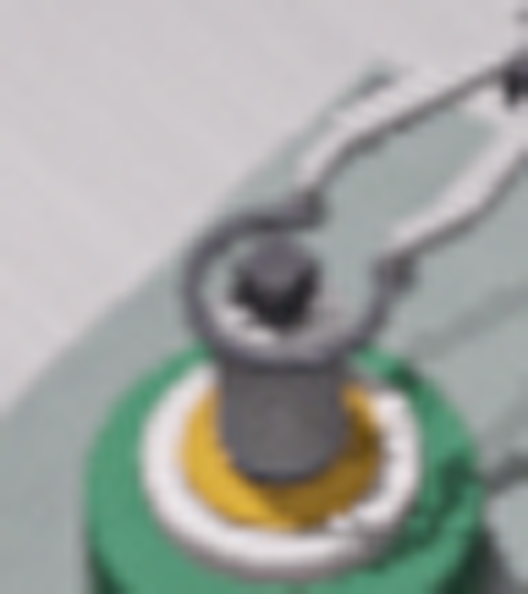

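View pics/t8c.png

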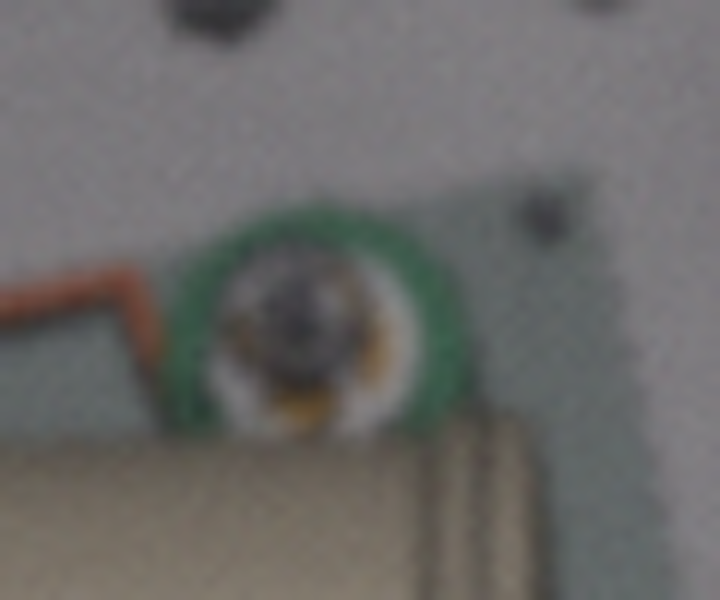

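Run:
```python
from h import *
np.set_printoptions(suppress=True,precision=2)
s=load('s8'); g=cv2.GaussianBlur(cv2.cvtColor(s['pixels'],cv2.COLOR_RGB2GRAY).astype(np.float32),(0,0),.6)
inv=lambda uv:((np.array(uv)-[245,225]+.5)*11-.5)
C=lambda L:np.array([(245+(x+.5)/11-.5,225+(y+.5)/11-.5) for x,y in L])
# radial dark-ridge of ring: min of gray along world-radial rays on plane z=121.7 (ring mid radius 20)
def prof(c,th,z,r0,r1):
    rr=np.arange(r0,r1,.1); X=np.c_[c[0]+rr*np.cos(th),c[1]+rr*np.sin(th),np.full(len(rr),z)]
    uv=proj(s,X).astype(np.float32); return rr,cv2.remap(g,uv[:,0][None],uv[:,1][None],cv2.INTER_CUBIC)[0],X,uv
c=np.array([633,65.])
for z in (121.7,):
    pts=[];px=[]
    for a in np.arange(-135,180,7.5):
        rr,v,X,uv=prof(c,np.radians(a),z,15.5,26); i=np.argmin(v)
        if 3<i<len(rr)-4 : pts.append(X[i]);px.append((a,rr[i],*inv(uv[i])))
    for p in px: print(np.round(p,1),end=' ')
    P=np.array(pts); print('\n',circ(P))
# washer / white ring etc via scene: shaft edges by rows
for row in (255,257,259,261,263):
    line=cv2.GaussianBlur(s['pixels'],(0,0),.6)[row,255:290].astype(int); print(row,line[:,2].tolist())
```

```text
[-135.    18.4  289.   223.5] [-127.5   17.7  278.   226. ] [-120.    17.9  267.2  226.3] [-112.5   18.2  256.2  227.4] [-105.    18.4  245.5  230. ] [-97.5  18.9 234.4 232.7] [-90.   18.8 225.4 238.2] [-82.5  18.5 218.1 245. ] [-75.   19.  209.  250.8] [-67.5  18.7 204.1 258.9] [-60.   19.1 197.7 266.4] [-52.5  19.  194.7 275. ] [-45.   19.  192.8 283.8] [-37.5  19.1 191.9 292.7] [-30.   18.9 193.9 301.5] [-22.5  18.9 196.6 310.1] [-15.   19.3 198.9 319. ] [ -7.5  19.8 202.5 328. ] [  0.   20.4 207.5 336.9] [  7.5  21.  214.2 345.5] [ 15.   21.8 222.1 354.1] [ 22.5  22.8 231.5 362.7] [ 30.   23.7 243.  370. ] [ 37.5  23.2 257.7 371.2] [ 45.   22.9 272.2 371.6] [ 52.5  22.9 286.5 371.6] [ 60.   23.2 301.  371.3] [ 67.5  24.1 316.4 371.5] [ 75.   24.7 331.6 369.1] [ 82.5  23.  340.7 357.9] [ 90.   22.1 349.3 348.7] [ 97.5  22.5 360.6 342.2] [105.   21.6 365.6 331.8] [112.5  21.7 372.8 323.1] [120.   21.5 377.1 313.3] [127.5  21.6 381.1 303.6] [135.   22.2 385.7 293.7] [142.5  24.5 396.6 282.8] [150.   25.2 397.9 271. ] [165.   23.6 381.4 251.4] [172.5  20.2 361.  248.6] 
 (array([633.
[... 213 characters left out ...]
 153, 154, 158, 163]
257 [165, 166, 165, 162, 155, 143, 135, 130, 119, 101, 89, 94, 103, 112, 117, 115, 114, 115, 114, 103, 93, 97, 108, 116, 127, 132, 131, 136, 147, 154, 160, 166, 169, 169, 170]
259 [164, 158, 145, 134, 130, 138, 164, 188, 182, 140, 99, 89, 87, 87, 88, 88, 88, 88, 86, 85, 84, 88, 104, 122, 121, 100, 81, 87, 117, 144, 161, 168, 170, 170, 170]
261 [146, 131, 123, 130, 162, 198, 209, 183, 131, 102, 99, 98, 97, 98, 97, 98, 97, 94, 92, 89, 83, 74, 79, 122, 175, 193, 166, 119, 104, 112, 133, 154, 165, 169, 170]
263 [126, 121, 132, 171, 206, 215, 181, 112, 80, 90, 101, 102, 102, 102, 104, 106, 103, 96, 92, 89, 83, 65, 47, 71, 139, 187, 193, 163, 125, 116, 120, 128, 147, 161, 160]
```

Run:
```python
from h import *
np.set_printoptions(suppress=True,precision=2)
s=load('s8'); g=cv2.GaussianBlur(cv2.cvtColor(s['pixels'],cv2.COLOR_RGB2GRAY).astype(np.float32),(0,0),.6)
c=np.array([633,65.])
for z in (118.7,121.7,124.7):
    pts=[]
    for a in np.r_[np.arange(-125,1,5),np.arange(97,133,5)]:
        rr=np.arange(16,24,.1);t=np.radians(a); X=np.c_[c[0]+rr*np.cos(t),c[1]+rr*np.sin(t),np.full(len(rr),z)]
        uv=proj(s,X).astype(np.float32); v=cv2.remap(g,uv[:,0][None],uv[:,1][None],cv2.INTER_CUBIC)[0]; pts.append(X[np.argmin(v)])
    P=np.array(pts); print(z,circ(P),circ(P,20))
# shaft edges: silhouette of cylinder r=15: find edges by colour along image rows; hue diff to brass/white
f=cv2.GaussianBlur(s['pixels'],(0,0),.6).astype(float)
R=Ro.from_euler('xyz',s['orientation'],degrees=True).as_matrix()
for row in (259.5,261,262,263,264):
    u=np.arange(255,290,.1).astype(np.float32); ln=cv2.remap(f.astype(np.float32),u[None],np.full((1,len(u)),row,np.float32),cv2.INTER_CUBIC)[0]
    sat=ln[:,0]; d=np.gradient(sat); m1=(u<271);  l=u[m1][np.argmin(d[m1])]; rr=u[~m1][np.argmax(d[~m1])]
    # expected edges: tangent lines from camera to cylinder at axis (634,64.2)
    print(row,l,rr,(l+rr)/2)
def tang(ax,z):
    o=np.array(s['xyz'][:2]); v=np.array(ax)-o; D=np.hypot(*v); th=np.arccos(15/D); ph=np.arctan2(-v[1],-v[0])
    return [ (ax[0]+15*np.cos(ph+k*th),ax[1]+15*np.sin(ph+k*th),z) for k in(1,-1)]
for z in (78,85,92,100): e=proj(s,tang((634,64.2),z)); print(z,e.ravel(),e.mean(0))
```

```text
118.7 (array([631.46,  64.72,  20.28]), np.float64(0.3842201150806723)) (array([631.59,  64.62]), np.float64(0.45689882868915477))
121.7 (array([633.02,  66.71,  20.2 ]), np.float64(0.38235169437139505)) (array([633.06,  66.62]), np.float64(0.4209583590293746))
124.7 (array([634.28,  68.67,  20.23]), np.float64(0.38495016054204284)) (array([634.27,  68.53]), np.float64(0.4350318350897603))
259.5 264.2 284.0 274.1
261 264.2 275.8 270.0
262 264.2 277.0 270.6
263 264.2 278.0 271.1
264 264.2 279.2 271.7
78 [276.16 262.61 263.73 263.02] [269.94 262.81]
85 [276.14 260.75 263.64 261.16] [269.89 260.95]
92 [276.12 258.87 263.56 259.28] [269.84 259.07]
100 [276.09 256.7  263.46 257.11] [269.78 256.9 ]
```

Request:
drive_tool([
  [[0.6, -0.3, 0], 0],
  [[0.6, -0.3, -2], 0],
  [[0.6, -0.3, -4], 0],
  [[0.6, -0.3, -6], 0],
  [[0.6, -0.3, -8], 0],
  [[0.6, -0.3, -10], 0],
  [[0.6, -0.3, -11], 0],
  [[0.6, -0.3, -11], 0],
])

```text
time: 18.43
tool_pos: [488.6, 52.3, 118.8]
tcp_rot: [180.0, -0.0, -175.6]
ft_force: [0.4, -0.8, -3.4]
finger_gap: 35.7
```

Request:
drive_tool([
  [[0, 0, -1], 0],
  [[0, 0, -2], 0],
  [[0, 0, -3], 0],
  [[0, 0, -4], 0],
  [[0, 0, -5], 0],
  [[0, 0, -5], 0],
  [[0, 0, -5], 0],
  [[0, 0, -5], 0],
])

```text
time: 19.1
tool_pos: [488.8, 52.3, 114.3]
tcp_rot: [180.0, -0.0, -175.6]
ft_force: [-0.2, -0.3, -3.1]
finger_gap: 35.2
```

Run:
```python
from h import *
s=snap('scene','s9'); crop(s,245,225,48,54,11,'s9c'); t=snap('top','t9'); crop(t,220,150,60,50,12,'t9c')
q=r.sense();print(q['time'],q['tool_pos'],q['tcp_rot'],q['ft_force'],q['wrist_torque'],q['finger_gap'])
```

```text
19.2 [488.90343957  52.33090166 114.37737741] [-1.79999427e+02  9.65672188e-03 -1.75598441e+02] [-0.05550994 -0.26518029 -2.96274001] [0.02061653 0.13560946 0.01669218] 35.17863184372872
```

View pics/s9c.png

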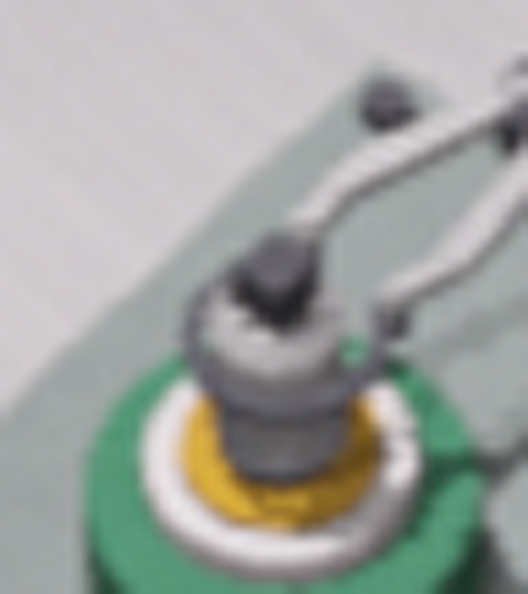

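View pics/t9c.png

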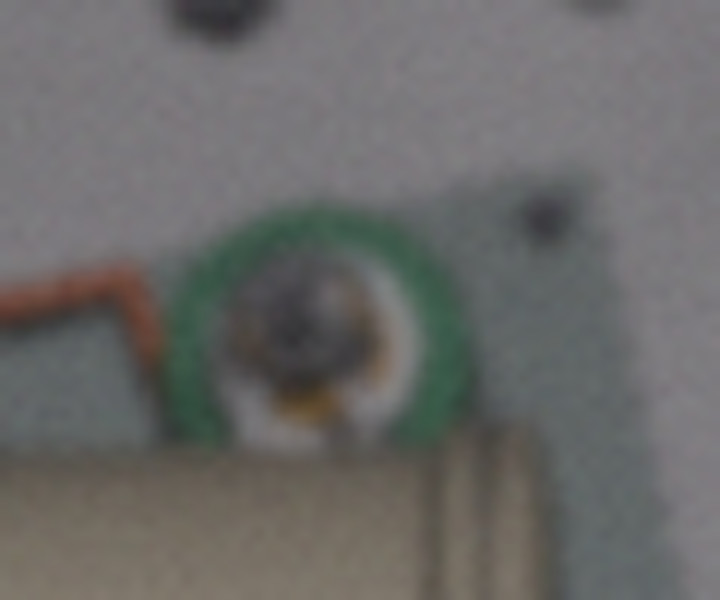

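The ring is round the shaft with no contact: force is still only the −3 N weight. I'll continue slowly.

Request:
drive_tool([
  [[0, 0, -2], 0],
  [[0, 0, -4], 0],
  [[0, 0, -6], 0],
  [[0, 0, -8], 0],
  [[0, 0, -10], 0],
  [[0, 0, -12], 0],
  [[0, 0, -12], 0],
  [[0, 0, -12], 0],
])

```text
time: 19.87
tool_pos: [488.6, 52.3, 102.1]
tcp_rot: [180.0, -0.0, -175.6]
ft_force: [0.5, 0.2, -3.1]
finger_gap: 35.2
```

Request:
drive_tool([
  [[0, 0, -2], 0],
  [[0, 0, -4], 0],
  [[0, 0, -6], 0],
  [[0, 0, -8], 0],
  [[0, 0, -10], 0],
  [[0, 0, -10], 0],
  [[0, 0, -10], 0],
  [[0, 0, -10], 0],
])

```text
time: 20.53
tool_pos: [488.9, 52.3, 92.3]
tcp_rot: [-180.0, 0.0, -175.6]
ft_force: [-0.2, -0.5, -3.9]
finger_gap: 35.7
```

Run:
```python
from h import *
s=snap('scene','s10'); crop(s,245,225,48,54,11,'s10c'); snap('wrist','w10')
q=r.sense();print(q['time'],q['tool_pos'],q['tcp_rot'],q['ft_force'],q['wrist_torque'],q['finger_gap'])
```

```text
20.6333 [488.95149277  52.31793396  92.43868507] [-1.79999241e+02  1.44371884e-02 -1.75600096e+02] [ 0.01975546  0.2518027  -2.94152544] [-0.02543525  0.09117047  0.02500926] 35.47443450821764
```

View pics/s10c.png

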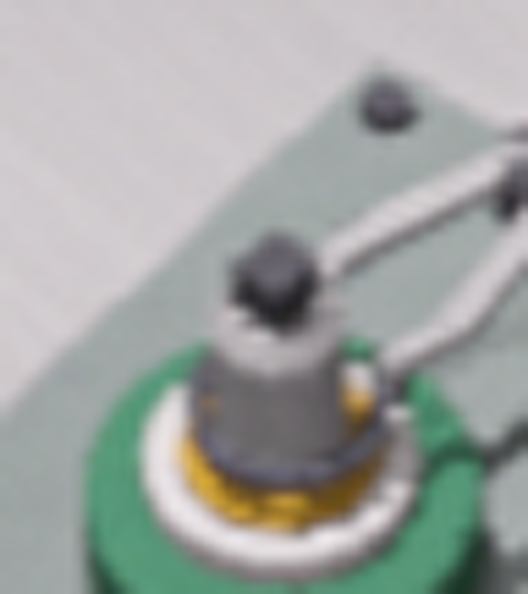

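Run:
```python
from h import *
np.set_printoptions(suppress=True,precision=1)
s=load('s10'); inv=lambda uv:((np.array(uv)-[245,225]+.5)*11-.5)
th=np.radians(np.arange(0,360,2))
def show(c,z,r): 
    e=inv(proj(s,np.c_[c[0]+r*np.cos(th),c[1]+r*np.sin(th),np.full(len(th),z)])); return e[:,0].min(),e[:,0].max(),e[:,1].max(),e[e[:,1].argmax(),0]
for z in (80,82,84,86): print('ring',z,show((634,64.2),z,22.5),show((634,64.2),z,17.5))
print('washer',show((634,64.2),70,23),'shaft bottom',show((634,64.2),76,15))
print('groove-level ring bottom edge z=72.5', show((634,64.2),72.5,22.5))
crop(s,255,240,36,36,20,'s10d')
```

```text
ring 80 (np.float64(176.39897040335177), np.float64(381.95547330791595), np.float64(495.5635513238734), np.float64(275.6103464765077)) (np.float64(199.2533915705132), np.float64(359.1301496528139), np.float64(477.16965218998126), np.float64(276.42173299965697))
ring 82 (np.float64(176.0924993577462), np.float64(381.9277261243196), np.float64(489.7286573739804), np.float64(275.4356492158321)) (np.float64(198.97793142464468), np.float64(359.07147259747046), np.float64(471.3314234716603), np.float64(276.2487812067006))
ring 84 (np.float64(175.78518420304812), np.float64(381.89990263623406), np.float64(483.8777034313868), np.float64(275.26046340152976)) (np.float64(198.7017126586511), np.float64(359.0126340916915), np.float64(465.4771829552659), np.float64(276.07534743695555))
ring 86 (np.float64(175.47702139812037), np.float64(381.8720025240456), np.float64(478.0106221745979), np.float64(275.0847869535535)) (np.float64(198.42473209036154), np.float64(358.95363345885784), np.float64(459.60686375337366), np.float64(275.90142964536204))
washer (np.float64(175.64851291886214), np.float64(384.3600849804074), np.float64(526.3446450324464), np.float64(276.39596866780795)) shaft bottom (np.float64(211.19694310411796), np.float64(347.86388293465825), np.float64(479.65613839558927), np.float64(277.1678823908507))
groove-level ring bottom edge z=72.5 (np.float64(177.54077885361448), np.float64(382.0588510638542), np.float64(517.302507643514), np.float64(276.2611451892779))
```

View pics/s10d.png

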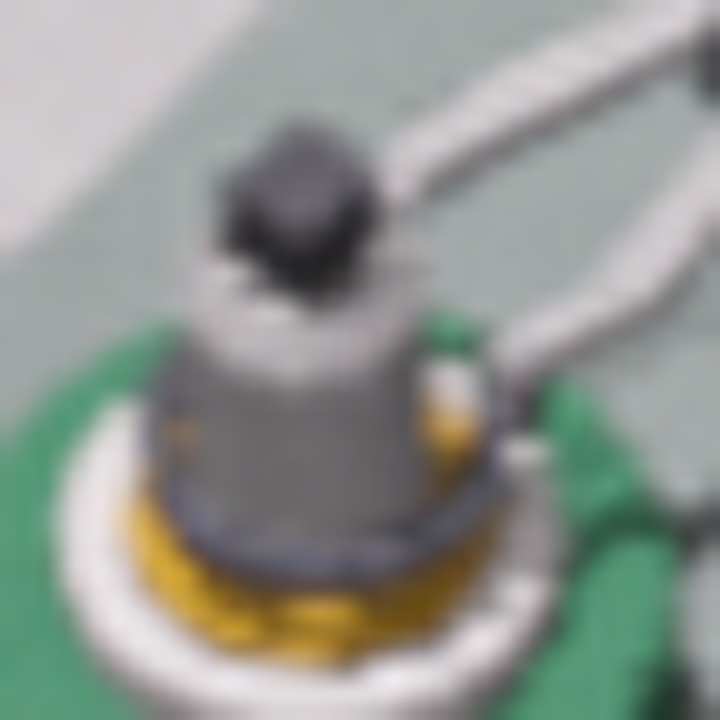

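The scene crop shows the ring about 1.5–2 mm off towards image right: ring centre x≈326, shaft centre x≈310 at 20x. I'll re-centre here.

Request:
drive_tool([
  [[0.4, -0.3, 0], 0],
  [[0.8, -0.6, 0], 0],
  [[1.2, -1.0, 0], 0],
  [[1.2, -1.0, 0], 0],
  [[1.2, -1.0, 0], 0],
  [[1.2, -1.0, 0], 0],
  [[1.2, -1.0, 0], 0],
  [[1.2, -1.0, 0], 0],
])

```text
time: 21.3
tool_pos: [490.0, 51.3, 92.3]
tcp_rot: [-180.0, 0.0, -175.6]
ft_force: [0.0, -0.3, -2.8]
finger_gap: 35.4
```

Run:
```python
from h import *
s=snap('scene','s11'); crop(s,255,240,36,36,20,'s11d')
q=r.sense();print(q['time'],q['tool_pos'],q['ft_force'],q['wrist_torque'],q['finger_gap'])
```

```text
21.35 [490.00725733  51.35461098  92.2846835 ] [-0.19048209  0.72920703 -2.66851144] [-0.00718852  0.074555    0.03317031] 35.1463059767825
```

View pics/s11d.png

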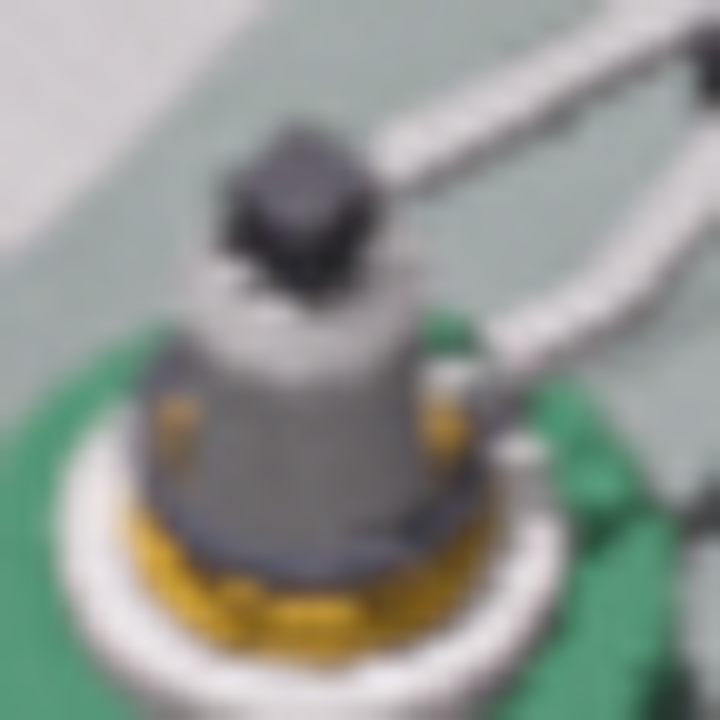

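The ring is centred: the brass gaps left (160–195) and right (425–465) are equal, and there is no side force. Now the last 10 mm.

Request:
drive_tool([
  [[0, 0, -2], 0],
  [[0, 0, -4], 0],
  [[0, 0, -6], 0],
  [[0, 0, -7.5], 0],
  [[0, 0, -8.5], 0],
  [[0, 0, -9.3], 0],
  [[0, 0, -9.7], 0],
  [[0, 0, -9.7], 0],
])

```text
time: 22.02
tool_pos: [490.0, 51.3, 82.5]
tcp_rot: [180.0, -0.0, -175.6]
ft_force: [0.2, 0.4, -2.5]
finger_gap: 35.3
```

Request:
drive_tool([
  [[0, 0, 0], 0],
  [[0, 0, 0], 0],
  [[0, 0, 0], 0],
  [[0, 0, 0], 0],
  [[0, 0, 0], 0],
  [[0, 0, 0], 0],
  [[0, 0, 0], 0],
  [[0, 0, 0], 0],
])

```text
time: 22.68
tool_pos: [490.0, 51.3, 82.6]
tcp_rot: [180.0, 0.0, -175.6]
ft_force: [0.1, 0.8, -1.9]
finger_gap: 35.1
```

Run:
```python
from h import *
np.set_printoptions(suppress=True,precision=2)
s=snap('scene','s12'); crop(s,255,240,36,36,20,'s12d'); cv2.imwrite('pics/s12f.png',s['pixels'][:,:,::-1]); snap('wrist','w12')
q=r.sense();print(q['time'],q['tool_pos'],q['tcp_rot'],q['ft_force'],q['wrist_torque'],q['finger_gap'])
inv=lambda uv:((np.array(uv)-[255,240]+.5)*20-.5)
th=np.radians(np.arange(0,360,2))
def show(c,z,r): 
    e=inv(proj(s,np.c_[c[0]+r*np.cos(th),c[1]+r*np.sin(th),np.full(len(th),z)])); return np.array([e[:,0].min(),e[:,0].max(),e[:,1].max()])
for z in (70,72,74,76):print(z,'ring lower outer edge',show((634,64.2),z-1.5,22.5),'upper inner edge',show((634,64.2),z+1.5,17.5))
print('washer',show((634,64.2),70,23))
```

```text
22.7833 [490.06  51.32  82.62] [-180.     0.  -175.6] [ 0.64  0.15 -2.71] [-0.01  0.1   0.01] 35.49010681574154
70 ring lower outer edge [124.31 495.16 661.87] upper inner edge [164.8  453.82 612.78]
72 ring lower outer edge [123.76 495.11 651.43] upper inner edge [164.31 453.72 602.29]
74 ring lower outer edge [123.21 495.06 640.96] upper inner edge [163.81 453.61 591.77]
76 ring lower outer edge [122.66 495.01 630.46] upper inner edge [163.31 453.51 581.22]
washer [119.77 499.25 657.4 ]
```

View pics/s12d.png

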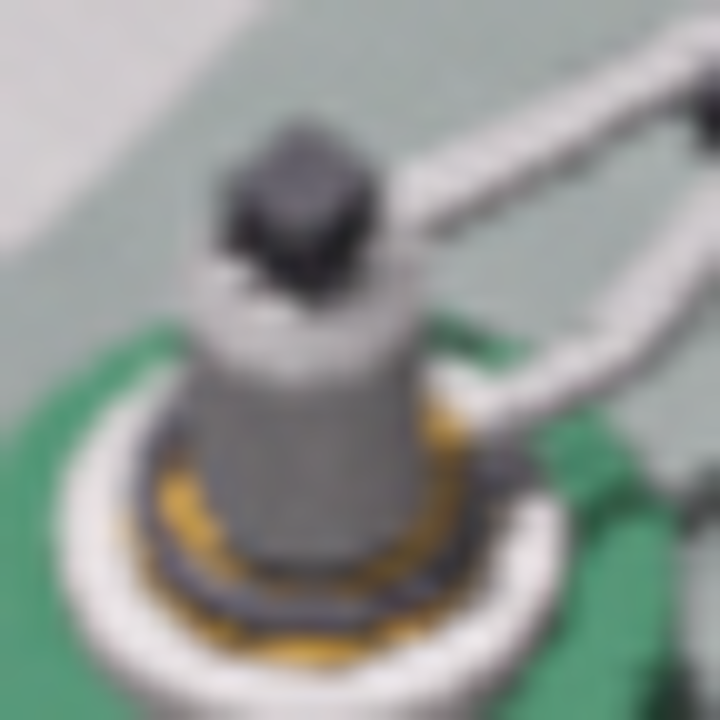

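View pics/s12f.png

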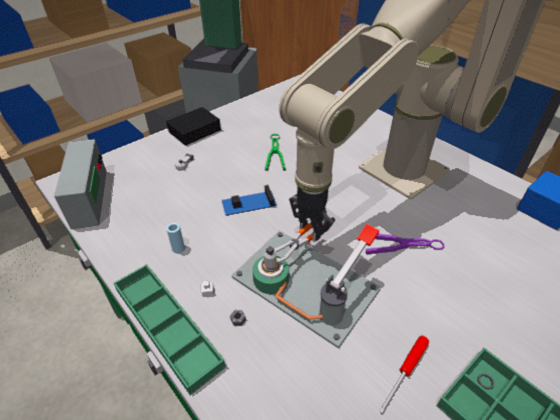

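View pics/w12.png

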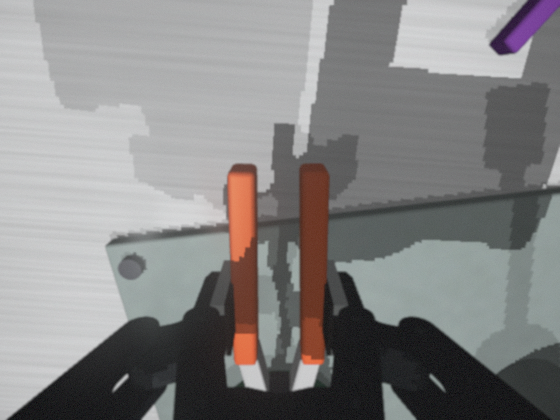

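Request:
drive_tool([
  [[0, 0, -0.3], 0],
  [[0, 0, -0.5], 0],
  [[0, 0, -0.5], 0],
  [[0, 0, -0.5], 0],
  [[0, 0, -0.5], 0],
  [[0, 0, -0.5], 0],
  [[0, 0, -0.5], 0],
  [[0, 0, -0.5], 0],
])

```text
time: 23.45
tool_pos: [490.0, 51.3, 82.1]
tcp_rot: [-180.0, 0.0, -175.6]
ft_force: [0.8, 0.3, -3.3]
finger_gap: 35.5
```

Run:
```python
from h import *
s=snap('scene','s13'); crop(s,255,240,36,36,20,'s13d')
q=r.sense();print(q['time'],q['tool_pos'],q['tcp_rot'],q['ft_force'],q['finger_gap'],abs(q['qd']).max())
```

```text
23.5 [490.04070324  51.29825756  82.09637564] [-1.79999428e+02  4.68129639e-04 -1.75600133e+02] [-0.00517907  0.27547566 -3.11740456] 35.12554598959401 0.16111790775246693
```

View pics/s13d.png

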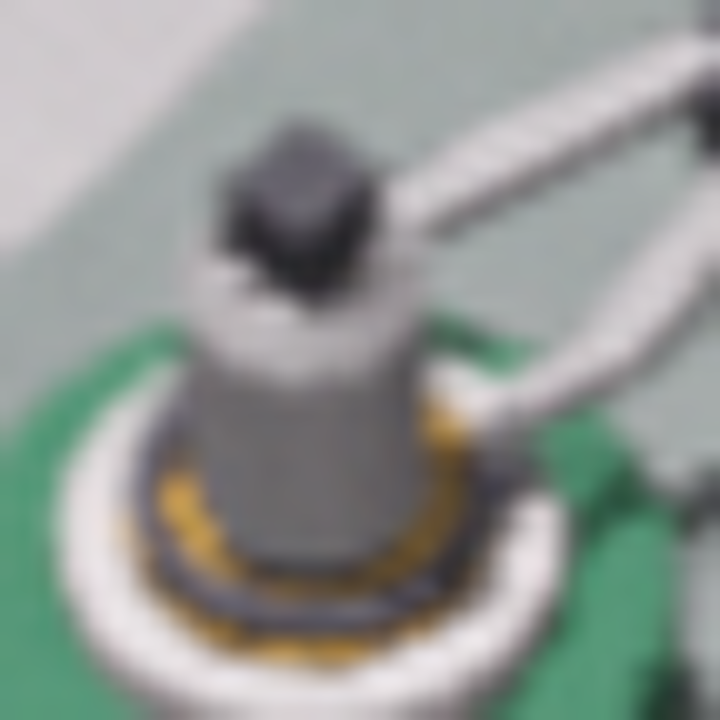

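The ring is round the stub at groove height. Force is only the tool's −3 N weight, so there is no contact, and the brass shows all round. Handing in.

Run:
```python
from h import *
print(r.hand_in())
```

```text
the job is handed in; nothing more can be done
None
```

I pumped the red-padded lever four full strokes, one more than needed. Then I gripped the orange-handled pliers with 90 N, handles parallel and ring spread. I slid the ring down the stub to the groove and handed in at about 23.5 s with the pliers still squeezed.

**Last checks**
- **Force:** the wrist read about −3 N, which is just the pliers' weight, and side forces were under 1 N. Neither the washer nor the stub was being pressed.
- **Grip and stillness:** the gap held steady at about 35 mm, below the 40 mm given for fully squeezed handles. The handles look parallel in the wrist view, the tool was level, and the arm was practically still.
- **Position:** the scene picture shows brass on all sides of the shaft. From the arm's position the ring is about 0.5 mm above the groove's middle.
- **Lever and bystanders:** the lever looks back up. The bystanders look where they were in the scene picture; I did not measure their positions.

**Disagreements and things to note**
- **Sideways position:** arm kinematics and the scene camera differed by 1.5–2 mm on the ring's sideways position. I followed the camera and re-centred the ring by 1.6 mm on the stub, without contact.
- **Height:** the scene camera put the ring up to about 1.5 mm higher than the arm's position did. I lowered it 0.5 mm as a compromise, and both readings stay within the allowed range.
- **Pump force:** the fingers pushed on the lever's stop with up to 42 N vertically in strokes two to four. That is above the 40 N limit for the arm and gripper body, though the fingertips were what pressed on the pad.

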